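# Send a carrier of mounted specimens down the roller track

### The arm

A 6-joint arm with a two-finger parallel gripper is mounted at the origin on a cart in front of the work surface, level with it; the furniture and walls round the work are solid. World frame = base frame: x ahead of the robot, y to its left, z up, the work surface at z = 0. Lengths are in m, angles in rad, forces in N, time in s.
With the tool pointing down it reaches from about 0.35 to 0.925 m from the base axis. Payload 6.4 kg.
Tool frame: the origin (TCP) lies at the very end of the fingers, on their centre line; the grasp point (between the pads) lies ctrl.grip_depth behind it (ctrl.grip_depth is the distance from the TCP to the grasp point, in m); z points along the fingers, y is the line along which they close (so a half turn about z gives the same grasp; the last joint's range is limited). The gripper opens to 85 mm and grips with 20 to 120 N. Pads are 22 mm wide; open, the fingers measure 114 mm over their backs; the gripper's body (76 mm by 85 mm) begins 54 mm behind the grasp point. The pads swing forward as they close: fully open they stand 13 mm farther back than shut.
Start: joints at [-1.337, 0.245, 1.558, -0, 1.339, -0.174], TCP at [0.258, -0.597, 0.193] pointing down, gripper open.
Joint ranges: [-3.13, 3.13], [-1.02, 2.26], [0.13, 2.54], [-0.95, 4.09], [0.21, 2.88], [-2.74, 2.74]. Speed limits (rad/s): [2.57, 2.57, 3.14, 3.14, 3.14, 3.14].

### API

Orientations are given as a 3x3 rotation matrix whose columns are the frame's x, y, z axes.
In Python, from workcell import ctrl gives the robot as it stands. The module is installed in compiled form; this text tells all that it offers.
- The arm moves only by the tool arm_command, never from a script. Its argument "targets" is one flat list of numbers, 5 for each row, row after row: the opening in per cent of the stroke, from 0 (shut) to 100 (fully open), then the shift along the tool's x, y, z in mm, then the turn about the tool's z in degrees. In form: [grip, x, y, z, turn, grip, x, y, z, turn, ...]. A call has 1 to 5 rows; each row shifts and turns the commanded pose from where the row before left it, along the tool's axes as they then stand; what a row does not reach is not made up. A row lasts 1/10 s, in which the tool goes at most 50 mm and 8.59 degrees, less where a joint would pass 70% of its speed; a pose out of reach is approached as far as the arm can. A call is refused whole if a number of a shift passes 50 or a number of a turn 8.59, either way. A call with a gripper value outside its range is refused whole. The fingers move at their own pace and stop on an object; "squeeze" is the grip in N (left out, the last holds). Time passes only in rows, so rows that do not move let the fingers close. It gives the time, the measured TCP pose, the force, the opening and the grip force at its end, in the units of the state.
- ctrl.sense(): the state, without advancing time (a new reading comes with each control period).
- ctrl.snapshot(name): name is "side" or "top"; returns a dict with "frame" (420x560x3 uint8, blue, green, red), "range_z" (420x560 float32, m along the optical axis (not along the pixel's ray), 0 where there is no reading), "intrinsics" (3x3 intrinsics, pixels), "eye" and "rotation" of the camera in the world. Camera axes: x right, y down, z forward; pixel columns grow to the right and rows downward; lengths in m; the calibration is good to about 2 mm. A picture is of the moment at which its call begins.
- ctrl.finish_job(): hands the job in; it is judged then, once.
The state is a dict: "time_s": time; "joint_pos": joint angles; "joint_velocities": joint speeds; "effort": joint torques, N m; "tool_pos": TCP position; "orientation": TCP orientation; "contact_force": force on the tool from outside, world axes, zero at the start; "moment": the same for the moment, N m; "gripper_width": finger opening in m; "grasp_force": force on a finger pad.
Only numpy, scipy, OpenCV 4.12 (cv2) and the standard library are available. Lean on these libraries where they do the work, as an engineer would, in place of code of your own. Each camera call takes 0.05 s, during which the arm holds its last target. There are 200 camera calls.

### The job

Put every mounted specimen from the bench into the open carrier on the roller track and swing the carrier's lid fully shut. Then roll the loaded carrier along the rollers, without lifting it off them, until it is fully home against the end stop, and only there lift it off and set it down upright and released in the middle of the cork mat, with its long side along the mat. Keep the specimens in it and the lid shut, and leave the loupe and the reference block where they are.

Things in the scene. Friction and masses are not known exactly. Their poses are not given: they have to be found in the camera images.
- carrier_grip (a point): Specimen carrier: loose grey plastic base 68 (x) x 176 (y) x 30 mm high with a hinged aluminium lid. Point: centre of the base, 15 mm above its underside. Own y: long direction (along the track), +x the hinge side, z up. Tray in its top: 52 (x) x 160 (y) mm inside, 12 mm deep; its floor 3 mm, the rim 15 mm above this point. Grip it across its 68 mm width (along x).
- lid_hinge (a point): Middle of the lid's hinge line: on the carrier's rim, 31 mm to own +x of the carrier's centre and 15 mm above the centre point; the line runs along the carrier's y.
- lid_edge (a point): Middle of the lid's free edge on its outer face (67 mm from the hinge line). With the lid shut it lies 31 mm to own -x of the carrier's centre, 26 mm above the rim; the lid's outer face is then its flat top, which lies 26 mm off the hinge line.
- lid (a joint): Lid hinge angle in rad: 0 shut (resting on the rim), 1.9 fully back; starts open. It swings up and over to the carrier's own +x side. Light stiff hinge: it stays where it is left and needs about 1 N at the free edge.
- track_stop (a point): Middle of the rubber face of the roller track's end stop, at the level of the roller tops (45 mm above the worktop); the stop rises 19 mm above that. Own +y is the direction of travel into the stop: the carrier's centre is 88 mm to -y of it when fully home.
- track: Roller track fixed on the bench, same axes as track_stop, origin on the worktop 249 mm to -y of the stop face: 20 free rollers 80 mm wide between aluminium frames (94 x 540 mm over all). Thin side guides, 76 mm apart, rise 13 mm above the roller tops, except along the last 134 mm before the stop. A lip 6 mm above the rollers crosses the start, 273 to 281 mm to -y of the origin.
- mat_center (a point): Set-down mat: fixed plain cork mat 120 (x) x 220 (y) mm, 4 mm thick; this point is the centre of its top. Own y is its long direction.
- loupe_center (a point): Bystander: black loupe, 38 mm diameter, 34 mm high, standing on the black mouse mat; its centre. Not to be disturbed.
- ref_center (a point): Bystander: round ground-steel reference block, 53 mm diameter, 13 mm high; its centre. Not to be disturbed.
- spec0_center (a point): Mounted specimen: black resin cylinder 30 mm diameter, 18 mm high, upright on the worktop in front of the track, 0.035 kg; its centre. May be absent.
- spec1_center (a point): Mounted specimen: dark red resin cylinder 30 mm diameter, 21 mm high, upright on the worktop in front of the track, 0.035 kg; its centre. May be absent.
- spec2_center (a point): Mounted specimen: black resin cylinder 30 mm diameter, 16 mm high, upright on the worktop in front of the track, 0.035 kg; its centre. May be absent.
- spec3_center (a point): Mounted specimen: green resin cylinder 30 mm diameter, 20 mm high, upright on the worktop in front of the track, 0.035 kg; its centre. May be absent.
- carrier: Carrier, with the axes of carrier_grip, origin at the centre of its underside (15 mm lower). About 0.4 kg empty. The closed lid is 62 x 168 mm and 26 mm high above the rim, 3 mm narrower than the base on each long side, so it fits between fingers that grip the base.
Mind the look-alikes: they are no part of the job. Leave any turquoise look-alike of the part that bears spec2_center alone.

How it is judged:
On the way, in this order (a step that is already met when the one before it is completed fails the run):
1. every specimen present is in the tray of the carrier, the carrier on the rollers short of the end stop and its lid still open (x of spec0_center in the frame of carrier_grip between -0.03 and 0.03 m and y of spec0_center in the frame of carrier_grip between -0.082 and 0.082 m and z of spec0_center in the frame of carrier_grip between 0.005 and 0.03 m and x of spec1_center in the frame of carrier_grip between -0.03 and 0.03 m and y of spec1_center in the frame of carrier_grip between -0.082 and 0.082 m and z of spec1_center in the frame of carrier_grip between 0.005 and 0.03 m and x of spec2_center in the frame of carrier_grip between -0.03 and 0.03 m and y of spec2_center in the frame of carrier_grip between -0.082 and 0.082 m and z of spec2_center in the frame of carrier_grip between 0.005 and 0.03 m and x of spec3_center in the frame of carrier_grip between -0.03 and 0.03 m and y of spec3_center in the frame of carrier_grip between -0.082 and 0.082 m and z of spec3_center in the frame of carrier_grip between 0.005 and 0.03 m and z of carrier_grip in the frame of track_stop between 0.01 and 0.021 m and x of carrier_grip in the frame of track_stop between -0.02 and 0.02 m and y of carrier_grip in the frame of track_stop below -0.13 m and value of joint lid above 0.8 rad), for 0.2 s.
2. the lid is fully shut, before the carrier goes to the end stop (value of joint lid below 0.06 rad and z of carrier_grip in the frame of track_stop between 0.01 and 0.021 m and x of carrier_grip in the frame of track_stop between -0.02 and 0.02 m and y of carrier_grip in the frame of track_stop below -0.115 m), for 0.2 s.
3. the carrier, lid shut, is home against the end stop (within 6 mm) and still on the rollers (value of joint lid below 0.06 rad and z of carrier_grip in the frame of track_stop between 0.01 and 0.021 m and x of carrier_grip in the frame of track_stop between -0.02 and 0.02 m and y of carrier_grip in the frame of track_stop above -0.094 m), for 0.2 s.
4. the carrier is lifted off the rollers at the end stop with the lid shut (z of carrier_grip in the frame of track_stop above 0.03 m and value of joint lid below 0.06 rad), for 0.1 s.
At the end, for the whole second after the job is handed in: The carrier stands level on the mat, its centre within 30 mm of the mat's centre in each of the mat's directions and its long side within 15 degrees of the mat's, lid shut (under 0.06 rad), every specimen present inside it, at rest (x of spec0_center in the frame of carrier_grip between -0.03 and 0.03 m and y of spec0_center in the frame of carrier_grip between -0.082 and 0.082 m and z of spec0_center in the frame of carrier_grip between 0.005 and 0.03 m and x of spec1_center in the frame of carrier_grip between -0.03 and 0.03 m and y of spec1_center in the frame of carrier_grip between -0.082 and 0.082 m and z of spec1_center in the frame of carrier_grip between 0.005 and 0.03 m and x of spec2_center in the frame of carrier_grip between -0.03 and 0.03 m and y of spec2_center in the frame of carrier_grip between -0.082 and 0.082 m and z of spec2_center in the frame of carrier_grip between 0.005 and 0.03 m and x of spec3_center in the frame of carrier_grip between -0.03 and 0.03 m and y of spec3_center in the frame of carrier_grip between -0.082 and 0.082 m and z of spec3_center in the frame of carrier_grip between 0.005 and 0.03 m and value of joint lid below 0.06 rad and x of carrier_grip in the frame of mat_center between -0.03 and 0.03 m and y of carrier_grip in the frame of mat_center between -0.03 and 0.03 m and z of carrier_grip in the frame of mat_center between 0.009 and 0.021 m and angle between carrier_grip's own z axis and vertical below 0.08 rad and angle between the y axis of carrier_grip and the y axis of mat_center, either way round below 0.26 rad and linear speed of carrier below 0.02 m/s); the robot touches nothing.
It fails at once if the carrier is carried through the air over the track short of its end (more than 20 mm above the rollers, more than 70 mm short of the stop) (z of carrier_grip in the frame of track_stop above 0.035 m and y of carrier_grip in the frame of track_stop between -0.6 and -0.158 m and x of carrier_grip in the frame of track_stop between -0.06 and 0.06 m).
It fails at once if the loupe is moved more than 30 mm (distance of loupe_center from where it was at the start of the episode above 0.03 m).
It fails at once if the reference block is moved more than 30 mm (distance of ref_center from where it was at the start of the episode above 0.03 m).
Of spec0, spec1, spec2, spec3 only 3 to 4 are there at a start; the rules pass over those that are not, and their reading is None.
At some moment in a run one of spec0, spec1, spec2, spec3 may be knocked a few centimetres aside while the robot is not near it.
Once in a run the grip may slacken for a moment while it holds something.
It also fails if it takes over 208 s, if anything falls off the work surface, if the arm or the gripper's body presses on something with over 40 N, if the wrist force passes 120 N, or if a joint passes its speed limit or range.

## Working session

There is one attempt and no reset: what is moved stays moved. The work goes in short steps, Python scripts to look and compute and a tool call to move; the robot and the scene stay as the last step left them, time stands still between calls to the robot, and variables do not carry over. Pictures are saved under pics/ and viewed, at most 14 in all, crops included, and the job is handed in when it is done.

Besides the shell and the picture viewer there is one more tool, called after "Call:" as name(argument=value, ...) on one line, values as JSON. arm_command: Moves the arm, as the interface text tells. Its arguments: {"type":"object","properties":{"targets":{"type":"array","items":{"type":"number"}},"squeeze":{"type":"number"}},"required":["targets"]}

```bash
mkdir -p pics; cat > h.py <<'E'
import numpy as np, cv2
from workcell import ctrl
def snap(n):
    s=ctrl.snapshot(n); return s
def cloud(s):
    K=np.array(s["intrinsics"]);z=s["range_z"];v,u=np.indices(z.shape)
    p=np.stack([(u-K[0,2])/K[0,0]*z,(v-K[1,2])/K[1,1]*z,z],-1)
    w=p@np.array(s["rotation"]).T+np.array(s["eye"]); w[z==0]=np.nan
    return w
def ray(s,u,v,h):
    K=np.array(s["intrinsics"]);d=np.array(s["rotation"])@np.array([(u-K[0,2])/K[0,0],(v-K[1,2])/K[1,1],1])
    e=np.array(s["eye"]);return e+d*(h-e[2])/d[2]
E
python3 - <<'E'
from h import *
for n in("side","top"):
    s=snap(n);cv2.imwrite(f"pics/{n}0.png",s["frame"]);np.savez(f"{n}0.npz",**s)
    print(n,np.round(s["eye"],3),np.round(s["rotation"],2).tolist(),np.round(s["intrinsics"],1).tolist())
st=ctrl.sense();print(st,ctrl.grip_depth)
E
```

```text
side [ 0.333 -1.068  0.562] [[0.99, -0.08, 0.12], [-0.14, -0.39, 0.91], [-0.03, -0.92, -0.39]] [[422.6, 0.0, 274.9], [0.0, 422.6, 210.2], [0.0, 0.0, 1.0]]
top [ 0.261 -0.015  1.54 ] [[-0.02, -0.99, 0.14], [-1.0, 0.02, -0.01], [0.01, -0.14, -0.99]] [[540.2, 0.0, 278.1], [0.0, 540.2, 210.9], [0.0, 0.0, 1.0]]
{'time_s': 0.1, 'joint_pos': array([-1.33711418e+00,  2.45748617e-01,  1.55892000e+00, -2.57555067e-06,
        1.33868323e+00, -1.74054425e-01]), 'joint_velocities': array([ 0.00077368, -0.00112631, -0.00127982,  0.00158176,  0.00080769,
        0.00040084]), 'effort': array([ 2.04016680e-03, -4.30665851e+01, -3.27129722e+01, -9.10760491e-05,
        2.79156600e-03,  3.42990575e-06]), 'tool_pos': array([ 0.25764299, -0.59613227,  0.19237277]), 'orientation': array([[ 9.18020524e-01,  3.96532659e-01, -4.09798804e-04],
       [ 3.96532756e-01, -9.18018979e-01,  1.71079707e-03],
       [ 3.02183832e-04, -1.73304547e-03, -9.99998453e-01]]), 'contact_force': array([ 1.02980586, -0.12745152,  0.51431493]), 'moment': array([ 0.01298171, -0.01414202,  0.00684073]), 'grasp_force': 0.0, 'gripper_width': 0.08532598251915789} 0.0187
```

View pics/side0.png

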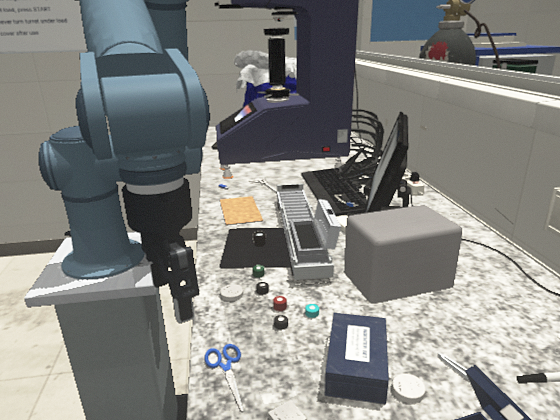

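View pics/top0.png

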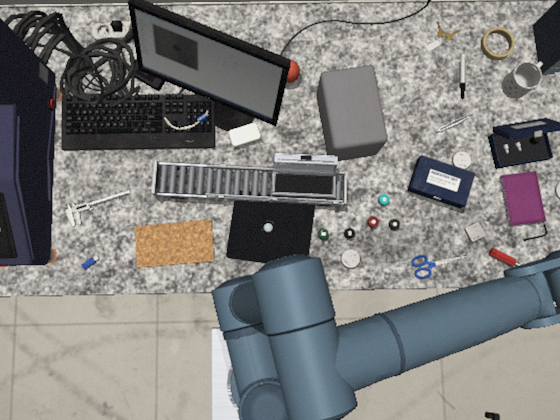

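The side view shows four specimens: green (258,271), black (262,288), red (280,303) and black (281,322). The turquoise look-alike is at (312,311). The carrier sits at about (305,240), with its lid open to the right. In the top view they are at green (323,235), black (350,234), red (373,222), black (394,225). The carrier is at (305,180), the stop at (157,180), the mat at (175,244), the loupe at (268,228) and the reference block at (351,259).

```bash
cat >> h.py <<'E'
def masks(s):
    f=cv2.cvtColor(s["frame"],cv2.COLOR_BGR2HSV);H,S,V=[f[...,i].astype(int) for i in range(3)]
    return dict(green=(H>50)&(H<85)&(S>70)&(V<160),red=((H<8)|(H>170))&(S>90)&(V<190),black=(V<60),turq=(H>83)&(H<98)&(S>110))
def blobs(s,box,lo=15,hi=500):
    w=cloud(s)
    for k,m in masks(s).items():
        b=np.zeros(m.shape,np.uint8);x0,y0,x1,y1=box;b[y0:y1,x0:x1]=m[y0:y1,x0:x1]
        n,l,st,c=cv2.connectedComponentsWithStats(b)
        for i in range(1,n):
            if lo<st[i,4]<hi:
                p=w[l==i];p=p[~np.isnan(p[:,0])]
                if len(p)<5: continue
                t=np.percentile(p[:,2],85); q=p[p[:,2]>t-0.004]
                print(k,np.round(c[i]),st[i,2:].tolist(),"ztop %.3f"%t,"top mid",np.round((q.min(0)+q.max(0))/2,3)[:2],"med",np.round(np.median(q,0),3)[:2])
E
python3 - <<'E'
from h import *
for n,box in(("top",(250,185,410,270)),("side",(215,220,330,335))):
    s=dict(np.load(f"{n}0.npz"));print(n);blobs(s,box)
s=dict(np.load("top0.npz"));w=cloud(s);f=s["frame"]
# region points
def hist(box):
    x0,y0,x1,y1=box;p=w[y0:y1,x0:x1].reshape(-1,3);return p[~np.isnan(p[:,0])]
def rect(p,name):
    r=cv2.minAreaRect((p[:,:2]*1000).astype(np.float32));print(name,len(p),"c",np.round(r[0],1),"size",np.round(r[1],1),"ang",round(r[2],1),"z",np.round(np.percentile(p[:,2],[5,50,95]),3))
hs=cv2.cvtColor(f,cv2.COLOR_BGR2HSV)
m=((hs[...,0]>8)&(hs[...,0]<22)&(hs[...,1]>110)).astype(np.uint8);m[:,:120]=0;m[:,230:]=0;m[:205]=0;m[285:]=0
m=cv2.morphologyEx(m,cv2.MORPH_OPEN,np.ones((3,3)));rect(w[m>0],"mat")
p=hist((140,140,360,215));
print(np.histogram(p[:,2],np.arange(-.01,.18,.01)))
for lo,hi in((.035,.05),(.05,.058),(.058,.07),(.07,.08),(.08,.2)):
    q=p[(p[:,2]>lo)&(p[:,2]<hi)]
    if len(q)>5:rect(q,(lo,hi))
print("loupe",np.round(w[228,268],3),"ref",np.round(w[259,351],3))
big=cv2.resize(f[140:275,140:410],None,fx=2.95,fy=2.95,interpolation=cv2.INTER_CUBIC);cv2.imwrite("pics/c1.png",big)
E
```

```text
top
green [323. 234.] [10, 11, 53] ztop 0.023 top mid [ 0.408 -0.16 ] med [ 0.406 -0.16 ]
red [373. 222.] [11, 10, 67] ztop 0.024 top mid [ 0.439 -0.304] med [ 0.44  -0.308]
black [304. 188.] [57, 9, 444] ztop 0.068 top mid [ 0.528 -0.104] med [ 0.53  -0.104]
black [304. 197.] [63, 5, 95] ztop 0.057 top mid [ 0.507 -0.104] med [ 0.509 -0.099]
black [322. 205.] [13, 2, 22] ztop 0.016 top mid [ 0.492 -0.162] med [ 0.493 -0.163]
black [394. 225.] [10, 10, 54] ztop 0.019 top mid [ 0.431 -0.364] med [ 0.431 -0.363]
black [349. 234.] [11, 11, 58] ztop 0.021 top mid [ 0.409 -0.236] med [ 0.408 -0.234]
turq [383. 200.] [10, 10, 65] ztop 0.020 top mid [ 0.504 -0.338] med [ 0.501 -0.335]
side
green [258. 269.] [11, 6, 33] ztop 0.018 top mid [ 0.406 -0.163] med [ 0.403 -0.168]
red [280. 304.] [12, 15, 140] ztop 0.019 top mid [ 0.439 -0.305] med [ 0.438 -0.31 ]
black [262. 289.] [12, 13, 92] ztop 0.015 top mid [ 0.408 -0.237] med [ 0.407 -0.244]
black [281. 325.] [14, 10, 69] ztop 0.012 top mid [ 0.431 -0.375] med [ 0.429 -0.378]
turq [312. 310.] [13, 13, 114] ztop 0.014 top mid [ 0.503 -0.34 ] med [ 0.502 -0.344]
mat 3132 c [nan nan] size [0. 0.] ang 0.0 z [nan nan nan]
(array([3291, 5397,  544,  241,  759, 2237,  646, 1279,  926,  133,   33,
         41,   29,  110,  506,   75,  170,   10]), array([-0.01,  0.  ,  0.01,  0.02,  0.03,  0.04,  0.05,  0.06,  0.07,
        0.08,  0.09,  0.1 ,  0.11,  0.12,  0.13,  0.14,  0.15,  0.16,
        0.17]))
(0.035, 0.05) 2848 c [595.5  22.2] size [572.3 182.4] ang 86.0 z [0.037 0.043 0.049]
(0.05, 0.058) 463 c [594.  25.] size [564.7 178.2] ang 86.1 z [0.05  0.055 0.058]
(0.058, 0.07) 1462 c [591.2  25.4] size [573.9 171.9] ang 86.3 z [0.059 0.064 0.069]
(0.07, 0.08) 926 c [596.5  23.5] size [567.9 159.6] ang 86.5 z [0.071 0.075 0.079]
(0.08, 0.2) 1107 c [ 584.8 -140.2] size [235.7 153.6] ang 86.6 z [0.081 0.134 0.157]
loupe [ 0.424 -0.005  0.035] ref [ 0.335 -0.238  0.012]
```

View pics/c1.png

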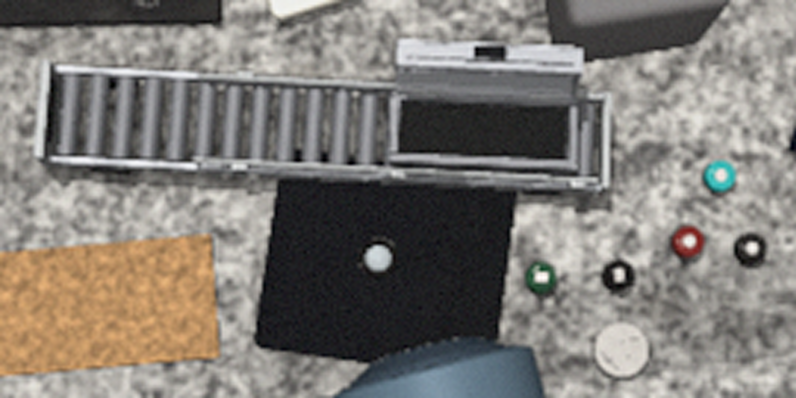

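The crop shows the empty tray, dark, with corners at about (400,97), (575,103), (568,163) and (392,157). The track's stop end runs from (48,66) to (42,160), and its start end is at about (607,143). The mat's right edge is at x≈215. All four specimens are clear of each other.

```bash
python3 - <<'E'
from h import *
s=dict(np.load("top0.npz"));w=cloud(s);f=s["frame"]
C=lambda x,y,h:ray(s,(x+.5)/2.95-.5+140,(y+.5)/2.95-.5+140,h)[:2]
a=(C(50,66,.064)+C(42,160,.064))/2;b=(C(610,97,.058)+C(605,188,.058))/2
d=(a-b)/np.hypot(*(a-b));print("stop end",a,"start end",b,"len",np.hypot(*(a-b)),"dir",d,"deg",np.degrees(np.arctan2(d[1],d[0])))
for t in((400,97),(575,103),(568,163),(392,157)):print("tray",C(*t,.075))
for t in((398,42),(582,48),(578,95),(400,95)):
    v=w[int(t[1]/2.95+140),int(t[0]/2.95+140)];print("lid",v)
v=w[162,304]; print(w[153:200:3,304].round(3).tolist())
hs=cv2.cvtColor(f,cv2.COLOR_BGR2HSV)
m=((hs[...,0]>8)&(hs[...,0]<22)&(hs[...,1]>110)).astype(np.uint8);m[:,:120]=0;m[:,230:]=0;m[:205]=0;m[285:]=0
m=cv2.morphologyEx(m,cv2.MORPH_OPEN,np.ones((3,3)));n,l,st,c=cv2.connectedComponentsWithStats(m);i=1+np.argmax(st[1:,4])
pts=np.argwhere(l==i)[:,::-1];q=np.array([ray(s,u,v,.004)[:2] for u,v in pts])*1000
r=cv2.minAreaRect(q.astype(np.float32));print("mat top",r,np.nanmedian(w[l==i][:,2]))
# specimens, ray from mask centroid (white dot on top -> use circle from bbox)
for nm,(u,v),h in(("green",(541,278),.02),("blkA",(619,276),.018),("red",(688,241),.021),("blkB",(750,249),.016)):print(nm,C(u,v,h/1.3))
s2=dict(np.load("side0.npz"));w2=cloud(s2);f2=s2["frame"]
hs=cv2.cvtColor(f2,cv2.COLOR_BGR2HSV)
m=((hs[...,0]>8)&(hs[...,0]<22)&(hs[...,1]>110)).astype(np.uint8);m[:190]=0;m[230:]=0;m[:,:215]=0;m[:,270:]=0
n,l,st,c=cv2.connectedComponentsWithStats(m);i=1+np.argmax(st[1:,4])
q=w2[l==i];q=q[~np.isnan(q[:,0])];print("mat side",cv2.minAreaRect((q[:,:2]*1000).astype(np.float32)),np.median(q[:,2]))
cv2.imwrite("pics/c2.png",cv2.resize(f2[170:340,200:360],None,fx=3.5,fy=3.5,interpolation=cv2.INTER_CUBIC))
E
```

```text
stop end [0.56642054 0.30535789] start end [ 0.53074112 -0.22375299] len 0.5303124978816889 dir [0.06727999 0.99773413] deg 86.14222641429792
tray [ 0.57395336 -0.02803776]
tray [ 0.5656043  -0.19214769]
tray [ 0.50863282 -0.18374509]
tray [ 0.51698543 -0.01958878]
lid [ 0.64436676 -0.0259197   0.00393025]
lid [ 0.60480066 -0.19366063  0.12987256]
lid [ 0.57157972 -0.19279388  0.08111765]
lid [ 0.57505772 -0.02732037  0.0771489 ]
[[0.646, -0.114, 0.003], [0.606, -0.105, 0.131], [0.596, -0.105, 0.136], [0.589, -0.105, 0.134], [0.593, -0.108, 0.08], [0.585, -0.108, 0.078], [0.576, -0.107, 0.08], [0.569, -0.107, 0.075], [0.562, -0.108, 0.068], [0.553, -0.107, 0.07], [0.545, -0.107, 0.067], [0.536, -0.107, 0.068], [0.528, -0.107, 0.066], [0.519, -0.107, 0.068], [0.51, -0.106, 0.075], [0.504, -0.107, 0.059]]
mat top ((389.13946533203125, 262.00103759765625), (117.36540222167969, 216.42234802246094), 3.6479640007019043) 0.004287158648198286
green [ 0.40707124 -0.16102129]
blkA [ 0.40787112 -0.23639696]
red [ 0.44040692 -0.30396412]
blkB [ 0.43206421 -0.36442129]
mat side ((389.28314208984375, 262.2807312011719), (119.09065246582031, 222.14730834960938), 4.011874675750732) 0.001037272153001978
```

View pics/c2.png

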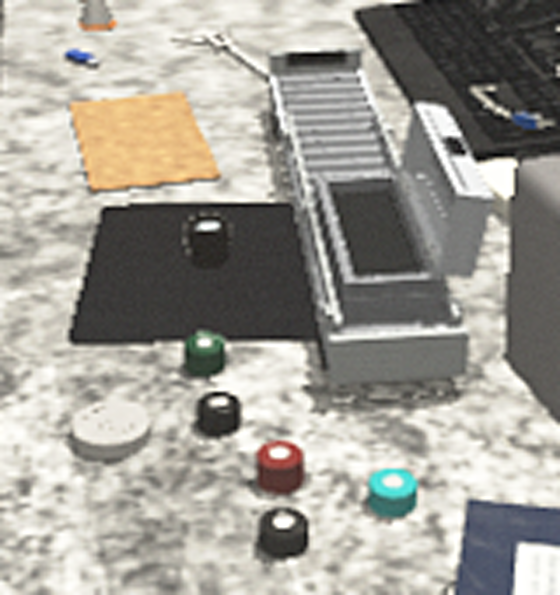

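Call:
arm_command(targets=[100,0,0,0,8,100,0,0,0,8])

```text
time_s: 0.3
tool_pos: [0.2577, -0.5963, 0.1927]
orientation: [[0.992, 0.123, -0.0], [0.123, -0.992, 0.001], [-0.0, -0.001, -1.0]]
contact_force: [-0.6, -0.5, -1.1]
gripper_width: 0.0853
grasp_force: 0.0
```

The side crop confirms four specimens, an empty tray, the lid leaning back to the right, and the loupe alone on the black mat. Heights and sizes fit the task text. The mat is centred at (0.389, 0.262), the carrier at about (0.540, −0.106), and the track heads 86.1–86.6°.

```bash
cat >> h.py <<'E'
T=dict(blkB=(.432,-.364),red=(.440,-.304),blkA=(.408,-.236),green=(.407,-.161),car=(.540,-.106),home=(.559,.207),mat=(.389,.262))
def go(x,y,z,pos=None):
    st=ctrl.sense();R=np.array(st["orientation"]);p=np.array(st["tool_pos"]) if pos is None else np.array(pos)
    print("shift mm",np.round(R.T@(np.array([x,y,z])-p)*1000,1),"yaw_y deg",round(float(np.degrees(np.arctan2(R[1,1],R[0,1]))),1))
E
```

Call:
arm_command(targets=[53,0,0,0,-8.5,53,0,0,0,-8.5,53,0,0,0,-8.5,53,0,0,0,-8.5,53,0,0,0,-8.5], squeeze=30)

```text
time_s: 0.8
tool_pos: [0.2577, -0.5963, 0.1927]
orientation: [[0.64, 0.768, -0.0], [0.768, -0.64, 0.001], [0.001, -0.001, -1.0]]
contact_force: [0.4, 0.3, -0.1]
gripper_width: 0.0453
grasp_force: 0.0
```

Call:
arm_command(targets=[53,0,0,0,-8.5,53,0,0,0,-8.5,53,0,0,0,-8.5,53,0,0,0,-8.5,53,0,0,0,-2.5])

```text
time_s: 1.3
tool_pos: [0.2577, -0.5963, 0.1927]
orientation: [[0.06, 0.998, -0.0], [0.998, -0.06, 0.001], [0.001, -0.0, -1.0]]
contact_force: [0.4, 0.1, 0.1]
gripper_width: 0.0453
grasp_force: 0.0
```

```bash
python3 -c "
from h import *
go(*T['blkB'],.06);print(ctrl.sense()['joint_pos'])"
```

```text
shift mm [242.2 160.1 132.9] yaw_y deg -3.4
[-1.33709736e+00  2.45525265e-01  1.55854039e+00  2.76681065e-05
  1.33868957e+00 -1.27715121e+00]
```

Call:
arm_command(targets=[53,48.4,32,18,0,53,48.4,32,18,0,53,48.4,32,18,0,53,48.4,32,18,0,53,48.6,32,18,0])

```text
time_s: 1.8
tool_pos: [0.4024, -0.4043, 0.1184]
orientation: [[0.064, 0.998, -0.0], [0.998, -0.064, 0.001], [0.001, -0.0, -1.0]]
contact_force: [0.3, 0.1, 0.1]
gripper_width: 0.0451
grasp_force: 0.0
```

Call:
arm_command(targets=[53,0,0,0,0,53,0,0,0,0])

```text
time_s: 2.0
tool_pos: [0.402, -0.405, 0.1186]
orientation: [[0.061, 0.998, -0.001], [0.998, -0.061, 0.001], [0.001, -0.001, -1.0]]
contact_force: [-0.1, -0.5, 1.0]
gripper_width: 0.0455
grasp_force: 0.0
```

```bash
python3 - <<'E'
from h import *
go(*T['blkB'],.006)
s=snap("side");blobs(s,(215,220,330,335))
s=snap("top");blobs(s,(310,205,410,250),8)
E
```

```text
shift mm [ 42.7  27.5 112.6] yaw_y deg -3.5
green [260. 270.] [9, 10, 30] ztop 0.018 top mid [ 0.409 -0.164] med [ 0.408 -0.167]
red [280. 303.] [12, 15, 141] ztop 0.019 top mid [ 0.439 -0.306] med [ 0.438 -0.309]
black [262. 273.] [5, 7, 16] ztop 0.013 top mid [ 0.413 -0.172] med [ 0.414 -0.172]
black [262. 289.] [12, 13, 92] ztop 0.016 top mid [ 0.408 -0.237] med [ 0.407 -0.244]
black [281. 325.] [14, 13, 77] ztop 0.013 top mid [ 0.431 -0.369] med [ 0.433 -0.377]
turq [312. 310.] [13, 13, 124] ztop 0.014 top mid [ 0.504 -0.339] med [ 0.503 -0.343]
green [323. 234.] [10, 10, 51] ztop 0.023 top mid [ 0.408 -0.159] med [ 0.403 -0.161]
red [373. 222.] [11, 10, 68] ztop 0.026 top mid [ 0.439 -0.304] med [ 0.441 -0.303]
black [311. 217.] [5, 35, 98] ztop 0.007 top mid [ 0.443 -0.131] med [ 0.457 -0.129]
black [323. 205.] [13, 1, 13] ztop 0.015 top mid [ 0.49  -0.175] med [ 0.49  -0.175]
black [337. 208.] [6, 6, 21] ztop 0.004 top mid [ 0.481 -0.205] med [ 0.481 -0.205]
black [394. 225.] [13, 10, 67] ztop 0.020 top mid [ 0.409 -0.323] med [ 0.429 -0.355]
black [349. 234.] [11, 11, 59] ztop 0.022 top mid [ 0.408 -0.235] med [ 0.405 -0.237]
black [322. 238.] [8, 3, 11] ztop 0.009 top mid [ 0.396 -0.16 ] med [ 0.396 -0.154]
```

Call:
arm_command(targets=[53,20,13.5,15,0,53,20,13.5,15,0,53,0,0,27,0,53,0,0,27,0,53,0,0,27,0])

```text
time_s: 2.6
tool_pos: [0.4311, -0.37, 0.0082]
orientation: [[0.065, 0.998, 0.001], [0.998, -0.065, -0.002], [-0.002, 0.001, -1.0]]
contact_force: [-0.0, -0.5, -0.3]
gripper_width: 0.0455
grasp_force: 0.0
```

Call:
arm_command(targets=[53,0,0,0,0,0,0,0,0,0,0,0,0,0,0,0,0,0,0,0,0,0,0,0,0])

```text
time_s: 3.1
tool_pos: [0.4318, -0.3689, 0.0097]
orientation: [[0.064, 0.998, 0.001], [0.998, -0.064, -0.002], [-0.002, 0.002, -1.0]]
contact_force: [1.2, -1.0, -0.0]
gripper_width: -0.0001
grasp_force: 0.0
```

```bash
python3 - <<'E'
from h import *
s=snap("side");blobs(s,(215,220,330,335))
cv2.imwrite("pics/c3.png",cv2.resize(s["frame"][230:350,200:340],None,fx=4,fy=4,interpolation=cv2.INTER_CUBIC))
s=snap("top");blobs(s,(365,205,410,240),8)
E
```

```text
black [280. 225.] [17, 3, 19] ztop 0.246 top mid [ 0.43  -0.402] med [ 0.43  -0.402]
black [311. 228.] [6, 9, 18] ztop 0.062 top mid [ 0.564 -0.051] med [ 0.566 -0.05 ]
black [309. 246.] [19, 4, 40] ztop 0.062 top mid [ 0.54  -0.151] med [ 0.536 -0.153]
black [280. 323.] [14, 13, 118] ztop 0.014 top mid [ 0.432 -0.368] med [ 0.428 -0.373]
turq [312. 310.] [13, 13, 128] ztop 0.014 top mid [ 0.503 -0.34 ] med [ 0.502 -0.343]
red [371. 222.] [9, 10, 47] ztop 0.023 top mid [ 0.42  -0.273] med [ 0.438 -0.298]
```

View pics/c3.png

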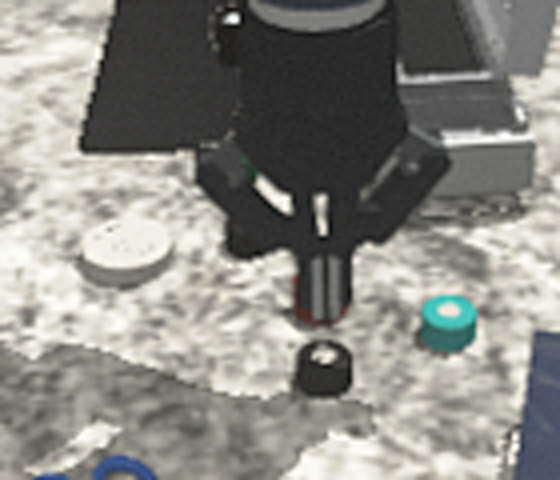

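The picture shows the shut fingers with their tips at side pixel (281,309). The black specimen stands untouched at (280,323), nearer the camera, so the fingers closed beyond it or above it. I'll check where the tips really are.

```bash
python3 - <<'E'
from h import *
s=snap("side");w=cloud(s)
for v in(290,296,302,307,309,311,314,318,323,328):print(v,w[v,281].round(3))
print(ray(s,281,309,.01),ray(s,281,309,.03))
K=np.array(s["intrinsics"]);R=np.array(s["rotation"]);p=ctrl.sense();print(p["tool_pos"],p["gripper_width"])
for q in(p["tool_pos"],[.432,-.366,.008],[.432,-.366,.016],[.432,-.366,.0]):
    c=R.T@(np.array(q)-s["eye"]);print(q,(K@c/c[2])[:2])
E
```

```text
290 [ 0.433 -0.376  0.091]
296 [ 0.432 -0.378  0.079]
302 [ 0.432 -0.378  0.065]
307 [ 0.431 -0.38   0.054]
309 [ 0.431 -0.383  0.051]
311 [ 0.44  -0.316 -0.003]
314 [ 0.438 -0.329 -0.002]
318 [ 0.433 -0.363  0.014]
323 [ 0.431 -0.377  0.013]
328 [ 0.43  -0.378  0.001]
[ 0.43853749 -0.32722864  0.01      ] [ 0.43473111 -0.35405723  0.03      ]
[ 0.43149358 -0.36823078  0.00889203] 0.00032117335074562716
[ 0.43149358 -0.36823078  0.00889203] [280.71768882 321.80544424]
[0.432, -0.366, 0.008] [280.80211248 321.45029514]
[0.432, -0.366, 0.016] [280.72360743 318.27491029]
[0.432, -0.366, 0.0] [280.88004967 324.6027114 ]
```

```bash
python3 - <<'E'
from h import *
s=dict(np.load("side0.npz"));w=cloud(s)
K=np.array(s["intrinsics"]);R=np.array(s["rotation"])
c=R.T@(np.array([.2576,-.5961,.1924])-s["eye"]);print("TCP px",(K@c/c[2])[:2])
q=w[270:345,150:210].reshape(-1,3);q=q[(q[:,2]>.1)&(abs(q[:,1]+.6)<.1)];print(q[np.argsort(q[:,2])[:8]].round(3))
print(ctrl.sense()["contact_force"])
E
```

```text
TCP px [176.12109328 331.55188968]
[[ 0.236 -0.558  0.241]
 [ 0.281 -0.638  0.241]
 [ 0.235 -0.558  0.241]
 [ 0.275 -0.642  0.241]
 [ 0.284 -0.638  0.241]
 [ 0.279 -0.641  0.241]
 [ 0.244 -0.555  0.241]
 [ 0.276 -0.642  0.241]]
[-0.70478975  1.29974027 -0.02390381]
```

Call:
arm_command(targets=[53,0,0,0,0,53,0,0,0,0,53,0,0,0,0])

```text
time_s: 3.55
tool_pos: [0.4313, -0.3679, 0.0083]
orientation: [[0.063, 0.998, -0.0], [0.998, -0.063, 0.0], [0.0, -0.0, -1.0]]
contact_force: [-0.1, -0.5, -0.4]
gripper_width: 0.0432
grasp_force: 0.0
```

```bash
python3 - <<'E'
from h import *
s=snap("side");w=cloud(s)
q=w[280:330,255:310].reshape(-1,3);q=q[(q[:,2]>.022)&(abs(q[:,1]+.37)<.05)];print(q[np.argsort(q[:,2])[:8]].round(3))
E
```

```text
[[ 0.407 -0.376  0.047]
 [ 0.452 -0.374  0.047]
 [ 0.403 -0.376  0.047]
 [ 0.405 -0.377  0.048]
 [ 0.457 -0.38   0.048]
 [ 0.453 -0.38   0.049]
 [ 0.453 -0.373  0.049]
 [ 0.455 -0.382  0.05 ]]
```

The fingertips really sit about 39 mm above the reported TCP height. It shows in both the open and shut views, and the shut fingers passed over the specimen. I'll go by the seen tips and lower carefully, watching the force.

Call:
arm_command(targets=[53,0,0,4,0,53,0,0,4,0,53,0,0,0,0])

```text
time_s: 3.9
tool_pos: [0.4308, -0.3674, -0.0006]
orientation: [[0.063, 0.998, -0.001], [0.998, -0.063, 0.001], [0.001, -0.001, -1.0]]
contact_force: [-0.8, 0.6, -0.3]
gripper_width: 0.0454
grasp_force: 0.0
```

Call:
arm_command(targets=[53,0,0,3,0,53,0,0,0,0])

```text
time_s: 4.1
tool_pos: [0.431, -0.3677, -0.0031]
orientation: [[0.063, 0.998, -0.001], [0.998, -0.063, 0.001], [0.001, -0.001, -1.0]]
contact_force: [0.4, -0.9, 0.1]
gripper_width: 0.0451
grasp_force: 0.0
```

Call:
arm_command(targets=[53,0,0,7,0,53,0,0,7,0,53,0,0,7,0,53,0,0,5,0,53,0,0,0,0])

```text
time_s: 4.6
tool_pos: [0.4307, -0.3673, -0.0299]
orientation: [[0.063, 0.998, -0.001], [0.998, -0.063, 0.002], [0.002, -0.001, -1.0]]
contact_force: [0.0, 0.4, 1.2]
gripper_width: 0.0452
grasp_force: 0.0
```

Call:
arm_command(targets=[20,0,0,0,0,20,0,0,0,0,20,0,0,0,0])

```text
time_s: 4.9
tool_pos: [0.4314, -0.3683, -0.0283]
orientation: [[0.063, 0.998, 0.0], [0.998, -0.063, -0.001], [-0.001, 0.0, -1.0]]
contact_force: [-0.3, -1.0, -0.5]
gripper_width: 0.028
grasp_force: 29.6
```

Call:
arm_command(targets=[20,0,0,-30,0,20,0,0,-40,0,20,0,0,-40,0,20,0,0,0,0])

```text
time_s: 5.3
tool_pos: [0.4344, -0.3718, 0.0882]
orientation: [[0.063, 0.998, 0.008], [0.998, -0.063, -0.01], [-0.009, 0.008, -1.0]]
contact_force: [0.7, -1.0, -0.0]
gripper_width: 0.0279
grasp_force: 29.7
```

```bash
cat >> h.py <<'E'
U=np.array([.0645,.998]);V=np.array([.998,-.0645])
def slot(a,v=-.006,z=.085): 
    c=np.array(T['car'])+U*a+V*v; print("target",c.round(4));go(c[0],c[1],z)
E
python3 -c "
from h import *
slot(-.054);print(ctrl.sense()['gripper_width'],ctrl.sense()['grasp_force'])"
```

```text
target [ 0.5305 -0.1595]
shift mm [218.   82.5   1.9] yaw_y deg -3.6
0.02789821652165795 29.73628520965576
```

Call:
arm_command(targets=[20,36,16,0,0,20,36,16,0,0,20,36,16,0,0,20,36,16,0,0,20,36,16,0,0])

```text
time_s: 5.8
tool_pos: [0.5226, -0.1917, 0.0807]
orientation: [[0.064, 0.998, -0.001], [0.998, -0.064, 0.0], [0.0, -0.001, -1.0]]
contact_force: [1.0, -0.3, 0.1]
gripper_width: 0.0279
grasp_force: 29.7
```

Call:
arm_command(targets=[20,34,0,0,0,20,0,0,0,0,20,0,0,0,0,20,0,0,0,0])

```text
time_s: 6.2
tool_pos: [0.5245, -0.1602, 0.0811]
orientation: [[0.064, 0.998, -0.0], [0.998, -0.064, -0.0], [-0.0, -0.0, -1.0]]
contact_force: [0.2, -0.1, -0.9]
gripper_width: 0.0279
grasp_force: 29.8
```

```bash
python3 - <<'E'
from h import *
slot(-.054,z=.039);print(ctrl.sense()['gripper_width'])
s=snap("side");np.savez("s4.npz",**s);w=cloud(s)
cv2.imwrite("pics/c4.png",cv2.resize(s["frame"][170:330,200:360],None,fx=3.6,fy=3.6,interpolation=cv2.INTER_CUBIC))
E
```

```text
target [ 0.5305 -0.1595]
shift mm [ 1.1  6.  42.1] yaw_y deg -3.7
0.027871888370224803
```

View pics/c4.png

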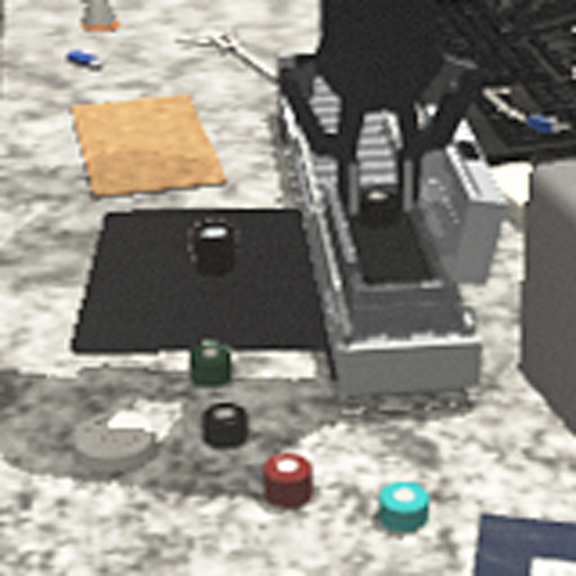

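The picture shows the black specimen held at crop (378,203) between the tips, above the tray and centred across it. The knuckles are clear of the lid.

Call:
arm_command(targets=[20,1,5,12,0,20,0,0,12,0,20,0,0,10,0,20,0,0,8,0,20,0,0,0,0])

```text
time_s: 6.75
tool_pos: [0.529, -0.1586, 0.0379]
orientation: [[0.064, 0.998, -0.002], [0.998, -0.064, 0.001], [0.001, -0.002, -1.0]]
contact_force: [0.1, 0.8, 0.5]
gripper_width: 0.0277
grasp_force: 30.0
```

Call:
arm_command(targets=[44,0,0,0,0,44,0,0,0,0,44,0,0,-15,0,44,0,0,-25,0,44,0,0,0,0])

```text
time_s: 7.25
tool_pos: [0.5328, -0.1604, 0.0843]
orientation: [[0.063, 0.998, 0.008], [0.998, -0.063, -0.004], [-0.004, 0.008, -1.0]]
contact_force: [1.0, 0.4, -0.1]
gripper_width: 0.0376
grasp_force: 0.0
```

```bash
python3 - <<'E'
from h import *
s=snap("side");blobs(s,(215,210,345,335))
cv2.imwrite("pics/c5.png",cv2.resize(s["frame"][170:330,200:360],None,fx=3.6,fy=3.6,interpolation=cv2.INTER_CUBIC))
go(*T['red'],.09)
E
```

```text
red [279. 304.] [13, 15, 142] ztop 0.019 top mid [ 0.438 -0.305] med [ 0.437 -0.31 ]
black [306. 234.] [32, 39, 436] ztop 0.077 top mid [ 0.514 -0.159] med [ 0.507 -0.166]
black [319. 216.] [7, 16, 50] ztop 0.163 top mid [ 0.559 -0.169] med [ 0.556 -0.173]
black [340. 213.] [10, 6, 33] ztop 0.012 top mid [0.707 0.151] med [0.713 0.149]
black [261. 273.] [9, 9, 23] ztop 0.014 top mid [ 0.415 -0.169] med [ 0.418 -0.172]
black [262. 289.] [12, 12, 97] ztop 0.016 top mid [ 0.408 -0.237] med [ 0.407 -0.241]
turq [312. 310.] [13, 13, 122] ztop 0.014 top mid [ 0.503 -0.339] med [ 0.502 -0.343]
shift mm [-149.7  -82.3   -7.6] yaw_y deg -3.6
```

View pics/c5.png

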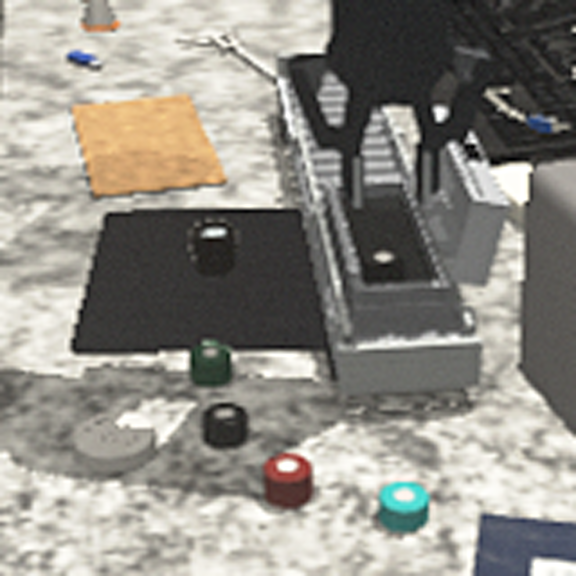

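The black specimen stands upright in the near end of the tray, at crop (384,257).

Call:
arm_command(targets=[44,-37,-20,0,0,53,-37,-20,0,0,53,-37,-21,0,0,53,-37,-21,0,0,53,0,0,0,0])

```text
time_s: 7.8
tool_pos: [0.4363, -0.3047, 0.0794]
orientation: [[0.069, 0.998, -0.0], [0.998, -0.069, -0.001], [-0.001, -0.0, -1.0]]
contact_force: [-0.1, 0.4, -0.2]
gripper_width: 0.0453
grasp_force: 0.0
```

Call:
arm_command(targets=[53,0,0,0,0,53,0,0,0,0])

```text
time_s: 8.0
tool_pos: [0.4386, -0.3004, 0.079]
orientation: [[0.063, 0.998, -0.0], [0.998, -0.063, 0.001], [0.001, -0.0, -1.0]]
contact_force: [0.2, 0.3, 0.3]
gripper_width: 0.0452
grasp_force: 0.0
```

```bash
python3 -c "
from h import *
go(.440,-.305,-.028)"
```

```text
shift mm [ -4.6   1.7 107. ] yaw_y deg -3.6
```

Call:
arm_command(targets=[53,-4,1,25,0,53,0,0,25,0,53,0,0,25,0,53,0,0,20,0,53,0,0,10,0])

```text
time_s: 8.5
tool_pos: [0.4388, -0.3029, -0.0278]
orientation: [[0.061, 0.998, -0.002], [0.998, -0.061, 0.003], [0.003, -0.003, -1.0]]
contact_force: [-0.5, 0.7, 0.6]
gripper_width: 0.0451
grasp_force: 0.0
```

Call:
arm_command(targets=[53,0,0,0,0,20,0,0,0,0,20,0,0,0,0,20,0,0,0,0])

```text
time_s: 8.9
tool_pos: [0.44, -0.306, -0.0245]
orientation: [[0.063, 0.998, 0.001], [0.998, -0.063, -0.002], [-0.001, 0.002, -1.0]]
contact_force: [-0.2, 0.2, -0.9]
gripper_width: 0.0281
grasp_force: 22.0
```

Call:
arm_command(targets=[20,0,0,-30,0,20,0,0,-40,0,20,0,0,-40,0,20,0,0,0,0,20,0,0,0,0])

```text
time_s: 9.4
tool_pos: [0.4399, -0.3061, 0.0859]
orientation: [[0.063, 0.998, 0.002], [0.998, -0.063, -0.002], [-0.002, 0.002, -1.0]]
contact_force: [0.3, 0.1, 0.0]
gripper_width: 0.028
grasp_force: 30.5
```

```bash
python3 -c "
from h import *
slot(-.018,z=.08)"
```

```text
target [ 0.5329 -0.1236]
shift mm [188.1  81.2   5.6] yaw_y deg -3.6
```

Call:
arm_command(targets=[20,38,16,0,0,20,38,16,0,0,20,38,16,0,0,20,38,16,0,0,20,36,17,0,0])

```text
time_s: 9.9
tool_pos: [0.531, -0.1206, 0.0823]
orientation: [[0.064, 0.998, -0.003], [0.998, -0.064, 0.002], [0.001, -0.003, -1.0]]
contact_force: [0.2, -0.1, -0.0]
gripper_width: 0.0278
grasp_force: 30.5
```

Call:
arm_command(targets=[20,0,0,0,0,20,0,0,0,0,20,0,0,0,0])

```text
time_s: 10.2
tool_pos: [0.531, -0.1232, 0.0832]
orientation: [[0.064, 0.998, -0.002], [0.998, -0.064, 0.001], [0.001, -0.002, -1.0]]
contact_force: [-0.1, 0.7, 0.0]
gripper_width: 0.0284
grasp_force: 30.5
```

```bash
python3 -c "
from h import *
slot(-.018,z=.040)"
```

```text
target [ 0.5329 -0.1236]
shift mm [-0.2  2.  43.2] yaw_y deg -3.7
```

Call:
arm_command(targets=[20,0,2,12,0,20,0,0,12,0,20,0,0,12,0,20,0,0,7,0,20,0,0,0,0])

```text
time_s: 10.7
tool_pos: [0.5329, -0.1228, 0.0396]
orientation: [[0.064, 0.998, -0.003], [0.998, -0.064, 0.001], [0.001, -0.003, -1.0]]
contact_force: [0.1, -0.5, -0.4]
gripper_width: 0.0282
grasp_force: 30.5
```

Call:
arm_command(targets=[44,0,0,0,0,44,0,0,0,0,44,0,0,-15,0,44,0,0,-25,0,44,0,0,0,0])

```text
time_s: 11.2
tool_pos: [0.5373, -0.1244, 0.0864]
orientation: [[0.063, 0.998, 0.008], [0.998, -0.063, -0.004], [-0.003, 0.008, -1.0]]
contact_force: [1.6, -0.0, -0.1]
gripper_width: 0.0376
grasp_force: 0.0
```

```bash
python3 - <<'E'
from h import *
s=snap("side");blobs(s,(215,210,345,335))
go(*T['blkA'],.08)
E
```

```text
red [305. 235.] [12, 10, 79] ztop 0.081 top mid [ 0.533 -0.122] med [ 0.53  -0.128]
black [295. 213.] [3, 8, 18] ztop 0.150 top mid [ 0.507 -0.13 ] med [ 0.507 -0.131]
black [340. 213.] [9, 6, 31] ztop 0.011 top mid [0.708 0.152] med [0.712 0.149]
black [307. 236.] [25, 25, 298] ztop 0.072 top mid [ 0.541 -0.131] med [ 0.526 -0.165]
black [292. 234.] [3, 14, 20] ztop 0.069 top mid [ 0.507 -0.082] med [ 0.507 -0.084]
black [260. 274.] [9, 8, 29] ztop 0.013 top mid [ 0.413 -0.172] med [ 0.414 -0.174]
black [262. 289.] [12, 12, 95] ztop 0.016 top mid [ 0.408 -0.237] med [ 0.406 -0.243]
turq [312. 310.] [13, 13, 116] ztop 0.014 top mid [ 0.503 -0.339] med [ 0.503 -0.343]
shift mm [-120.  -120.8    4.2] yaw_y deg -3.6
```

Call:
arm_command(targets=[44,-30,-30,0,0,50,-30,-30,0,0,50,-30,-30,0,0,50,-30,-31,0,0,50,0,0,0,0])

```text
time_s: 11.75
tool_pos: [0.4027, -0.2372, 0.081]
orientation: [[0.069, 0.998, -0.001], [0.998, -0.069, -0.0], [-0.0, -0.001, -1.0]]
contact_force: [1.1, 0.8, -0.4]
gripper_width: 0.0429
grasp_force: 0.0
```

Call:
arm_command(targets=[50,0,0,0,0,50,0,0,0,0])

```text
time_s: 11.95
tool_pos: [0.406, -0.2346, 0.0813]
orientation: [[0.063, 0.998, 0.0], [0.998, -0.063, 0.0], [0.0, 0.0, -1.0]]
contact_force: [-0.1, -0.6, 0.5]
gripper_width: 0.0425
grasp_force: 0.0
```

```bash
python3 -c "
from h import *
go(.408,-.2368,-.029)"
```

```text
shift mm [ -2.1   2.1 110.3] yaw_y deg -3.6
```

Call:
arm_command(targets=[50,-2,2,25,0,50,0,0,25,0,50,0,0,25,0,50,0,0,25,0,50,0,0,9,0])

```text
time_s: 12.45
tool_pos: [0.4067, -0.2348, -0.0301]
orientation: [[0.061, 0.998, -0.003], [0.998, -0.061, 0.003], [0.003, -0.004, -1.0]]
contact_force: [0.3, 0.5, 0.1]
gripper_width: 0.0426
grasp_force: 0.0
```

Call:
arm_command(targets=[50,0,0,0,0,20,0,0,0,0,20,0,0,0,0,20,0,0,0,0])

```text
time_s: 12.85
tool_pos: [0.4083, -0.2379, -0.0265]
orientation: [[0.063, 0.998, 0.002], [0.998, -0.063, -0.002], [-0.001, 0.002, -1.0]]
contact_force: [-0.6, 0.7, 0.3]
gripper_width: 0.0279
grasp_force: 29.6
```

Call:
arm_command(targets=[20,0,0,-30,0,20,0,0,-40,0,20,0,0,-40,0,20,0,0,0,0,20,0,0,0,0])

```text
time_s: 13.35
tool_pos: [0.4082, -0.2379, 0.0838]
orientation: [[0.063, 0.998, 0.002], [0.998, -0.063, -0.002], [-0.002, 0.003, -1.0]]
contact_force: [-0.1, -0.0, 0.1]
gripper_width: 0.0278
grasp_force: 29.8
```

```bash
python3 -c "
from h import *
slot(.018,z=.08)"
```

```text
target [ 0.5352 -0.0876]
shift mm [158.1 117.2   3.7] yaw_y deg -3.6
```

Call:
arm_command(targets=[20,32,23,0,0,20,32,23,0,0,20,32,24,0,0,20,31,24,0,0,20,31,24,0,0])

```text
time_s: 13.85
tool_pos: [0.5348, -0.0852, 0.0804]
orientation: [[0.063, 0.998, -0.003], [0.998, -0.063, 0.001], [0.001, -0.003, -1.0]]
contact_force: [1.1, -0.8, 0.4]
gripper_width: 0.0278
grasp_force: 29.8
```

Call:
arm_command(targets=[20,0,0,0,0,20,0,0,0,0,20,0,0,0,0])

```text
time_s: 14.15
tool_pos: [0.534, -0.0873, 0.0811]
orientation: [[0.064, 0.998, -0.002], [0.998, -0.064, 0.001], [0.001, -0.002, -1.0]]
contact_force: [0.4, 0.4, -1.0]
gripper_width: 0.028
grasp_force: 29.8
```

```bash
python3 -c "
from h import *
slot(.018,z=.040)"
```

```text
target [ 0.5352 -0.0876]
shift mm [-0.3  1.3 41.1] yaw_y deg -3.7
```

Call:
arm_command(targets=[20,0,1,12,0,20,0,0,12,0,20,0,0,12,0,20,0,0,5,0,20,0,0,0,0])

```text
time_s: 14.65
tool_pos: [0.5351, -0.0869, 0.0398]
orientation: [[0.064, 0.998, -0.003], [0.998, -0.064, 0.001], [0.001, -0.003, -1.0]]
contact_force: [0.6, -0.1, -0.3]
gripper_width: 0.0278
grasp_force: 29.8
```

Call:
arm_command(targets=[44,0,0,0,0,44,0,0,0,0,44,0,0,-15,0,44,0,0,-25,0,44,0,0,0,0])

```text
time_s: 15.15
tool_pos: [0.5397, -0.0883, 0.0864]
orientation: [[0.063, 0.998, 0.008], [0.998, -0.063, -0.003], [-0.003, 0.009, -1.0]]
contact_force: [0.7, 0.2, 0.5]
gripper_width: 0.0376
grasp_force: 0.0
```

```bash
python3 - <<'E'
from h import *
s=snap("side");blobs(s,(215,220,345,335),8)
go(*T['green'],.08)
E
```

```text
green [254. 268.] [3, 6, 9] ztop 0.019 top mid [ 0.397 -0.159] med [ 0.398 -0.16 ]
red [304. 235.] [12, 10, 77] ztop 0.081 top mid [ 0.533 -0.12 ] med [ 0.531 -0.128]
black [307. 236.] [25, 25, 246] ztop 0.076 top mid [ 0.532 -0.123] med [ 0.527 -0.098]
black [260. 274.] [10, 7, 19] ztop 0.012 top mid [ 0.415 -0.17 ] med [ 0.416 -0.171]
turq [312. 310.] [13, 13, 117] ztop 0.014 top mid [ 0.503 -0.339] med [ 0.502 -0.343]
shift mm [ -81.3 -126.6    4. ] yaw_y deg -3.6
```

Call:
arm_command(targets=[44,-20,-31,0,0,53,-20,-31,0,0,53,-20,-31,0,0,53,-20,-32,0,0,53,0,0,0,0])

```text
time_s: 15.7
tool_pos: [0.4034, -0.1596, 0.0805]
orientation: [[0.067, 0.998, -0.002], [0.998, -0.067, 0.001], [0.001, -0.002, -1.0]]
contact_force: [0.1, 1.0, 0.1]
gripper_width: 0.0452
grasp_force: 0.0
```

Call:
arm_command(targets=[53,0,0,0,0,53,0,0,0,0])

```text
time_s: 15.9
tool_pos: [0.4071, -0.1589, 0.0816]
orientation: [[0.063, 0.998, 0.001], [0.998, -0.063, -0.0], [-0.0, 0.001, -1.0]]
contact_force: [-0.3, 0.1, -0.1]
gripper_width: 0.0452
grasp_force: 0.0
```

```bash
python3 -c "
from h import *
go(.407,-.161,-.027)
s=snap('side')
cv2.imwrite('pics/c6.png',cv2.resize(s['frame'][190:310,210:350],None,fx=4,fy=4,interpolation=cv2.INTER_CUBIC))"
```

```text
shift mm [-2.100e+00 -1.000e-01  1.086e+02] yaw_y deg -3.6
```

View pics/c6.png

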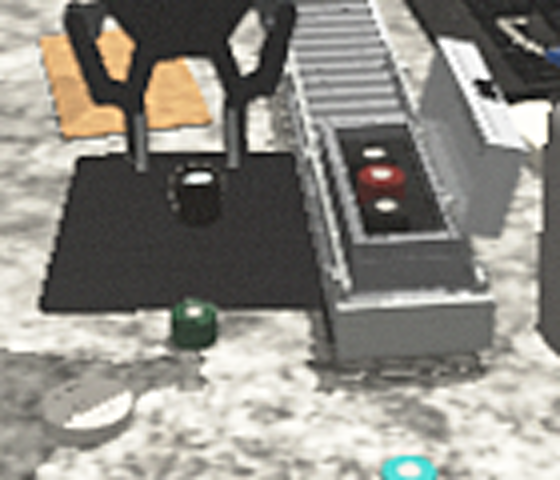

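The three specimens stand upright in the tray, with tops at crop (373,153), (382,175) and (386,205). The green one is at (195,323), right below the open fingers, and everything else is untouched.

Call:
arm_command(targets=[53,-2,0,25,0,53,0,0,25,0,53,0,0,25,0,53,0,0,22,0,53,0,0,9,0])

```text
time_s: 16.45
tool_pos: [0.4056, -0.1595, -0.0267]
orientation: [[0.062, 0.998, -0.003], [0.998, -0.062, 0.002], [0.002, -0.003, -1.0]]
contact_force: [0.1, -0.7, 0.4]
gripper_width: 0.0452
grasp_force: 0.0
```

Call:
arm_command(targets=[53,0,0,0,0,20,0,0,0,0,20,0,0,0,0,20,0,0,0,0])

```text
time_s: 16.85
tool_pos: [0.4073, -0.1616, -0.0236]
orientation: [[0.063, 0.998, 0.002], [0.998, -0.063, -0.001], [-0.001, 0.002, -1.0]]
contact_force: [0.3, 0.6, 2.1]
gripper_width: 0.0277
grasp_force: 29.7
```

Call:
arm_command(targets=[20,0,0,-30,0,20,0,0,-40,0,20,0,0,-40,0,20,0,0,0,0,20,0,0,0,0])

```text
time_s: 17.35
tool_pos: [0.4071, -0.1616, 0.0867]
orientation: [[0.063, 0.998, 0.003], [0.998, -0.063, -0.002], [-0.002, 0.003, -1.0]]
contact_force: [0.3, 0.1, -1.1]
gripper_width: 0.0276
grasp_force: 29.7
```

```bash
python3 -c "
from h import *
slot(.054,z=.08)"
```

```text
target [ 0.5375 -0.0517]
shift mm [117.9 123.2   6.8] yaw_y deg -3.6
```

Call:
arm_command(targets=[20,24,25,0,0,20,24,25,0,0,20,24,25,0,0,20,23,24,0,0,20,23,24,0,0])

```text
time_s: 17.85
tool_pos: [0.536, -0.0496, 0.0832]
orientation: [[0.063, 0.998, -0.004], [0.998, -0.063, 0.001], [0.001, -0.004, -1.0]]
contact_force: [0.8, -0.4, -0.6]
gripper_width: 0.0272
grasp_force: 29.8
```

Call:
arm_command(targets=[20,0,0,0,0,20,0,0,0,0,20,0,0,0,0])

```text
time_s: 18.15
tool_pos: [0.5351, -0.0512, 0.084]
orientation: [[0.064, 0.998, -0.003], [0.998, -0.064, 0.001], [0.0, -0.003, -1.0]]
contact_force: [-0.7, 0.2, -0.5]
gripper_width: 0.0278
grasp_force: 29.8
```

```bash
python3 -c "
from h import *
slot(.054,z=.041)"
```

```text
target [ 0.5375 -0.0517]
shift mm [-0.4  2.5 43. ] yaw_y deg -3.7
```

Call:
arm_command(targets=[20,0,2,12,0,20,0,0,12,0,20,0,0,12,0,20,0,0,7,0,20,0,0,0,0])

```text
time_s: 18.65
tool_pos: [0.5374, -0.051, 0.0407]
orientation: [[0.064, 0.998, -0.003], [0.998, -0.064, 0.001], [0.001, -0.003, -1.0]]
contact_force: [-0.6, -0.2, 0.1]
gripper_width: 0.0279
grasp_force: 29.8
```

Call:
arm_command(targets=[44,0,0,0,0,44,0,0,0,0,44,0,0,-15,0,44,0,0,-35,0,44,0,0,-40,0])

```text
time_s: 19.15
tool_pos: [0.5379, -0.0509, 0.1337]
orientation: [[0.063, 0.998, -0.001], [0.998, -0.063, 0.0], [0.0, -0.001, -1.0]]
contact_force: [1.1, -0.1, 0.6]
gripper_width: 0.0375
grasp_force: 0.0
```

Call:
arm_command(targets=[0,0,-35,-30,0,0,0,-35,0,0,0,0,-35,0,0,0,0,-35,0,0,0,0,0,0,0])

```text
time_s: 19.65
tool_pos: [0.3964, -0.0417, 0.163]
orientation: [[0.064, 0.998, 0.001], [0.998, -0.064, -0.001], [-0.001, 0.001, -1.0]]
contact_force: [-0.3, -0.1, -0.5]
gripper_width: 0.0001
grasp_force: 0.0
```

```bash
python3 - <<'E'
from h import *
s=snap("side");w=cloud(s)
cv2.imwrite("pics/c7.png",cv2.resize(s["frame"][170:310,210:370],None,fx=4,fy=4,interpolation=cv2.INTER_CUBIC))
t=snap("top");wt=cloud(t);o=dict(np.load("top0.npz"));w0=cloud(o)
# obstacles behind lid, height map from initial top view
P=w0.reshape(-1,3);P=P[~np.isnan(P[:,0])]
for x in np.arange(.60,.80,.02):
    print("x%.2f"%x,[round(float(np.percentile(P[(abs(P[:,0]-x)<.01)&(abs(P[:,1]-y)<.01)][:,2],95)),3) for y in np.arange(-.20,.05,.02)])
# lid edge now: highest points near lid in both views
for n,q in(("side",w),("top",wt)):
    for y in(-.16,-.12,-.08,-.05):
        m=(abs(q[...,1]-y)<.01)&(q[...,0]>.555)&(q[...,0]<.64)&(q[...,2]>.1)&(q[...,2]<.16);p=q[m]
        if len(p)>3:
            e=p[np.argmax(p[:,0])];print(n,y,len(p),"maxx",e.round(3),"maxz",p[np.argmax(p[:,2])].round(3))
go(*T['car'],.1)
E
```

```text
x0.60 [0.136, 0.137, 0.137, 0.138, 0.139, 0.141, 0.138, 0.139, 0.14, 0.136, 0.061, 0.062, 0.061]Traceback (most recent call last):
  File "<stdin>", line 8, in <module>
    return _quantile_unchecked(
        a, q, axis, out, overwrite_input, method, keepdims, weights)
    return _ureduce(a,
                    func=_quantile_ureduce_func,
    ...<5 lines>...
                    overwrite_input=overwrite_input,
                    method=method)
    r = func(a, **kwargs)
    result = _quantile(arr,
                       quantiles=q,
    ...<2 lines>...
                       out=out,
                       weights=wgt)
    slices_having_nans = np.isnan(arr[-1, ...])
                                  ~~~^^^^^^^^^
IndexError: index -1 is out of bounds for axis 0 with size 0
```

View pics/c7.png

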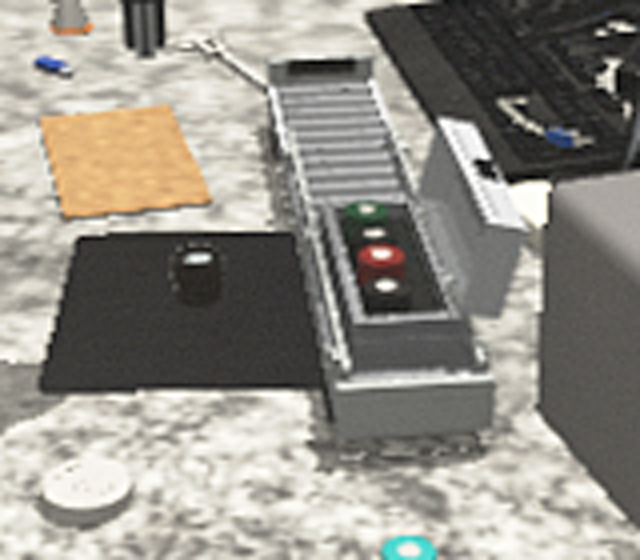

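All four specimens now stand in the tray, green at crop (365,210) down to black at (385,287). The lid is still open and its top strip runs from (440,120) to (515,225). The grey box starts at about (550,190). Next I'll measure the lid edge and the free space behind it.

```bash
python3 - <<'E'
from h import *
w=cloud(snap("side"));wt=cloud(snap("top"));w0=cloud(dict(np.load("top0.npz")))
P=w0.reshape(-1,3);P=P[~np.isnan(P[:,0])]
for x in np.arange(.60,.80,.02):
    print("x%.2f"%x,[round(float(np.max(P[(abs(P[:,0]-x)<.01)&(abs(P[:,1]-y)<.01)][:,2],initial=-1)),2) for y in np.arange(-.20,.05,.02)])
for n,q in(("side",w),("top",wt)):
    for y in(-.16,-.12,-.08,-.05):
        m=(abs(q[...,1]-y)<.01)&(q[...,0]>.555)&(q[...,0]<.64)&(q[...,2]>.1)&(q[...,2]<.16);p=q[m]
        if len(p)>3:print(n,y,len(p),"maxx",p[np.argmax(p[:,0])].round(3),"maxz",p[np.argmax(p[:,2])].round(3))
c=np.array(T['car'])
for a,v,z in((.02,.115,.163),):
    t=c+U*a+V*v;print(t);go(*t,z)
E
```

```text
x0.60 [0.14, 0.14, 0.14, 0.14, 0.14, 0.14, 0.14, 0.14, 0.14, 0.14, 0.06, 0.07, 0.06]
x0.62 [0.16, 0.16, -1.0, -1.0, 0.13, 0.13, 0.13, 0.14, 0.14, 0.13, 0.01, 0.01, 0.01]
x0.64 [0.16, 0.16, 0.01, 0.01, 0.01, 0.01, 0.0, 0.01, 0.0, 0.01, 0.01, 0.01, 0.01]
x0.66 [0.16, 0.16, 0.01, 0.01, 0.01, 0.01, 0.01, 0.01, 0.01, 0.01, 0.01, 0.01, 0.01]
x0.68 [0.16, 0.16, 0.01, 0.01, 0.01, 0.01, 0.01, 0.01, 0.01, 0.01, 0.01, 0.03, 0.03]
x0.70 [0.16, 0.17, 0.13, 0.01, 0.01, 0.01, 0.01, 0.01, 0.01, 0.01, 0.01, 0.03, 0.03]
x0.72 [0.16, 0.16, 0.15, 0.01, 0.01, 0.01, 0.01, 0.01, 0.1, 0.09, 0.05, 0.03, 0.03]
x0.74 [0.16, 0.16, 0.15, 0.01, 0.01, 0.01, 0.01, 0.01, 0.16, 0.14, 0.1, 0.07, 0.06]
x0.76 [0.16, 0.16, 0.16, 0.01, 0.01, 0.01, 0.01, 0.23, 0.23, 0.19, 0.16, 0.14, 0.11]
x0.78 [0.16, 0.16, 0.16, 0.01, 0.01, 0.01, 0.01, 0.3, 0.28, 0.25, 0.22, 0.2, 0.17]
x0.80 [0.16, 0.16, 0.16, 0.01, 0.01, 0.01, 0.01, 0.3, 0.3, 0.3, 0.28, 0.25, 0.23]
side -0.16 30 maxx [ 0.609 -0.167  0.125] maxz [ 0.586 -0.168  0.132]
side -0.12 33 maxx [ 0.611 -0.114  0.125] maxz [ 0.598 -0.122  0.132]
side -0.08 27 maxx [ 0.613 -0.086  0.124] maxz [ 0.591 -0.09   0.133]
side -0.05 25 maxx [ 0.615 -0.049  0.126] maxz [ 0.591 -0.047  0.133]
top -0.16 69 maxx [ 0.612 -0.151  0.127] maxz [ 0.592 -0.163  0.14 ]
top -0.12 67 maxx [ 0.616 -0.114  0.124] maxz [ 0.595 -0.12   0.141]
top -0.08 70 maxx [ 0.615 -0.076  0.128] maxz [ 0.598 -0.083  0.141]
top -0.05 71 maxx [ 0.619 -0.047  0.125] maxz [ 0.597 -0.059  0.138]
[ 0.65606   -0.0934575]
shift mm [-34.5 258.7   1.2] yaw_y deg -3.6
```

Call:
arm_command(targets=[0,-14,40,0,0,0,-14,40,0,0,0,-14,40,0,0,0,-12,40,0,0,0,0,40,0,0])

```text
time_s: 20.35
tool_pos: [0.5977, -0.1105, 0.1617]
orientation: [[0.065, 0.998, -0.0], [0.998, -0.065, -0.0], [-0.0, -0.0, -1.0]]
contact_force: [-0.8, 0.4, -0.3]
gripper_width: -0.0004
grasp_force: 0.0
```

Call:
arm_command(targets=[0,0,40,0,0,0,0,14,0,0,0,0,0,0,0,0,0,0,0,0])

```text
time_s: 20.75
tool_pos: [0.6491, -0.1122, 0.1615]
orientation: [[0.063, 0.998, -0.001], [0.998, -0.063, 0.0], [0.0, -0.001, -1.0]]
contact_force: [-0.5, 0.4, -0.3]
gripper_width: -0.0003
grasp_force: 0.0
```

```bash
python3 - <<'E'
from h import *
t=np.array(T['car'])+V*.11;go(*t,.069)
w=cloud(snap("side"));q=w.reshape(-1,3);q=q[(abs(q[:,0]-.65)<.02)&(abs(q[:,1]+.115)<.03)&(q[:,2]>.14)&(q[:,2]<.3)];print(q[np.argsort(q[:,2])[:3]].round(3),ctrl.sense()['tool_pos'])
q2=q[q[:,2]<q[:,2].min()+.02];print(q2.min(0),q2.max(0))
E
```

```text
shift mm [-0.9  0.9 92.5] yaw_y deg -3.6
[[ 0.653 -0.12   0.197]
 [ 0.65  -0.12   0.197]
 [ 0.642 -0.113  0.198]] [ 0.64860557 -0.11212114  0.16173864]
[ 0.63361425 -0.1263586   0.19700113] [ 0.66123115 -0.10530304  0.21696284]
```

Call:
arm_command(targets=[0,0,0,25,0,0,0,0,25,0,0,0,0,25,0,0,0,0,16,0,0,0,0,0,0])

```text
time_s: 21.3
tool_pos: [0.6465, -0.1116, 0.0686]
orientation: [[0.064, 0.998, -0.005], [0.998, -0.064, 0.002], [0.001, -0.005, -1.0]]
contact_force: [0.1, 0.2, -0.5]
gripper_width: -0.0003
grasp_force: 0.0
```

Call:
arm_command(targets=[0,0,-12,0,0,0,0,-10,-2,0,0,0,-8,-2,0,0,0,-8,-3,0,0,0,0,0,0])

```text
time_s: 21.8
tool_pos: [0.6107, -0.11, 0.0796]
orientation: [[0.064, 0.998, 0.001], [0.998, -0.064, -0.001], [-0.0, 0.001, -1.0]]
contact_force: [0.0, 0.1, 0.7]
gripper_width: -0.0001
grasp_force: 0.0
```

Call:
arm_command(targets=[0,0,-8,-4,0,0,0,-8,-3,0,0,0,-8,-2,0,0,0,-8,-1,0,0,0,0,0,0])

```text
time_s: 22.3
tool_pos: [0.5779, -0.1077, 0.0883]
orientation: [[0.064, 0.998, -0.001], [0.998, -0.064, 0.0], [0.0, -0.001, -1.0]]
contact_force: [0.0, -0.3, -0.1]
gripper_width: -0.0001
grasp_force: 0.0
```

```bash
python3 - <<'E'
from h import *
s=snap("side")
cv2.imwrite("pics/c8.png",cv2.resize(s["frame"][170:310,210:370],None,fx=4,fy=4,interpolation=cv2.INTER_CUBIC))
st=ctrl.sense();p=st["tool_pos"];d=p[:2]-np.array(T['car']);print("u,v",d@U,d@V,p[2],st["contact_force"])
E
```

```text
u,v 0.0007058311797782423 0.038442992428837815 0.0883203680262302 [ 0.45501672  0.87147669 -0.70434827]
```

View pics/c8.png

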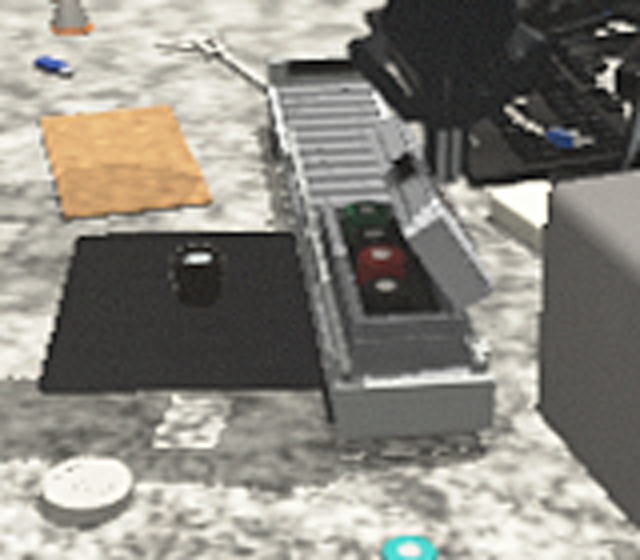

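The finger is swinging the lid over. It now leans across the tray at about 60°, with its edge from crop (385,125) to (440,220), and the specimens are undisturbed.

Call:
arm_command(targets=[0,0,-8,-2,0,0,0,-9,2,0,0,0,-9,4,0,0,0,-7,5,0,0,0,-6,5,0])

```text
time_s: 22.85
tool_pos: [0.5391, -0.1052, 0.0737]
orientation: [[0.064, 0.998, -0.001], [0.998, -0.064, 0.0], [0.0, -0.001, -1.0]]
contact_force: [0.5, 0.5, 0.5]
gripper_width: 0.0001
grasp_force: 0.1
```

Call:
arm_command(targets=[0,0,-5,5,0,0,0,-5,3,0,0,0,0,0,0])

```text
time_s: 23.15
tool_pos: [0.529, -0.1044, 0.0654]
orientation: [[0.064, 0.998, -0.002], [0.998, -0.064, 0.001], [0.001, -0.002, -1.0]]
contact_force: [0.2, 0.3, -0.4]
gripper_width: -0.0003
grasp_force: 0.0
```

Call:
arm_command(targets=[0,0,-3,2,0,0,0,0,1,0,0,0,0,0,0])

```text
time_s: 23.45
tool_pos: [0.5272, -0.1046, 0.0633]
orientation: [[0.063, 0.998, 0.0], [0.998, -0.063, 0.0], [0.0, 0.0, -1.0]]
contact_force: [0.5, 0.3, -0.5]
gripper_width: 0.0002
grasp_force: 0.0
```

```bash
cat >> h.py <<'E'
def uv():
    st=ctrl.sense();p=st["tool_pos"];d=p[:2]-np.array(T['car']);print("u,v,z",(d@U).round(4),(d@V).round(4),p[2].round(4),st["contact_force"].round(1))
def lidz(s,yc=-.106):
    w=cloud(s);q=w.reshape(-1,3);d=q[:,:2]-np.array(T['car']);u=d@U-(yc+.106);v=d@V
    for a in(-25,-15,0,15,25):
        m=(abs(v*1000-a)<4)&(abs(u)<.08)&(q[:,2]>.055)&(q[:,2]<.16);print("v",a,m.sum(),np.percentile(q[m,2],[10,50,90]).round(4) if m.sum()>3 else "")
E
python3 - <<'E'
from h import *
uv();lidz(snap("side"))
E
```

```text
u,v,z 0.0006 -0.0128 0.0633 [ 0.5  0.3 -0.5]
v -25 139 [0.0975 0.0995 0.1506]
v -15 100 [0.0979 0.106  0.1405]
v 0 90 [0.0979 0.0995 0.1488]
v 15 107 [0.0974 0.0988 0.1561]
v 25 87 [0.0972 0.0982 0.0993]
```

Call:
arm_command(targets=[0,0,-4,1,0,0,0,0,1,0,0,0,0,0,0])

```text
time_s: 23.8
tool_pos: [0.5241, -0.1048, 0.063]
orientation: [[0.063, 0.998, 0.002], [0.998, -0.063, -0.001], [-0.001, 0.002, -1.0]]
contact_force: [-2.4, -0.0, 7.6]
gripper_width: -0.0002
grasp_force: 3.9
```

Call:
arm_command(targets=[0,0,0,1,0,0,0,0,0,0])

```text
time_s: 24.0
tool_pos: [0.5242, -0.1049, 0.0629]
orientation: [[0.063, 0.998, 0.001], [0.998, -0.063, -0.001], [-0.001, 0.002, -1.0]]
contact_force: [-4.5, 1.3, 13.1]
gripper_width: -0.0
grasp_force: 6.9
```

Call:
arm_command(targets=[0,0,0,1,0,0,0,0,0,0])

```text
time_s: 24.2
tool_pos: [0.5243, -0.105, 0.0628]
orientation: [[0.063, 0.998, 0.001], [0.998, -0.063, -0.001], [-0.001, 0.001, -1.0]]
contact_force: [-8.3, 1.2, 20.0]
gripper_width: -0.0002
grasp_force: 9.9
```

The lid is pressed shut with 20 N. Now I'll back off, go behind the carrier's rear end and push it along the rollers with the closed fingers.

Call:
arm_command(targets=[0,0,0,-15,0,0,0,5,-20,0,0,-40,6,0,0,0,-40,5,0,0,0,-40,0,0,0])

```text
time_s: 24.7
tool_pos: [0.5319, -0.2263, 0.095]
orientation: [[0.062, 0.998, 0.001], [0.998, -0.062, -0.001], [-0.001, 0.001, -1.0]]
contact_force: [0.8, 0.3, -0.0]
gripper_width: 0.0001
grasp_force: 0.0
```

Call:
arm_command(targets=[0,-5,0,0,0,0,0,0,0,0,0,0,0,0,0])

```text
time_s: 25.0
tool_pos: [0.5309, -0.2291, 0.0941]
orientation: [[0.063, 0.998, -0.001], [0.998, -0.063, 0.001], [0.001, -0.001, -1.0]]
contact_force: [-0.1, -0.7, -0.2]
gripper_width: -0.0001
grasp_force: 0.0
```

```bash
python3 - <<'E'
from h import *
uv();s=snap("side");lidz(s)
w=cloud(s);q=w.reshape(-1,3)
d=q[:,:2]-np.array(T['car']);u=d@U;v=d@V
m=(abs(v)<.02)&(q[:,2]>.062)&(q[:,2]<.073)&(u<-.05)&(u>-.13);print("rear u",np.percentile(u[m],[10,50,90]).round(4),m.sum())
m=(q[:,2]>.09)&(q[:,2]<.105)&(abs(u)<.075)&(abs(v)<.05);print("lid v",np.percentile(v[m],[1,99]).round(4),"u",np.percentile(u[m],[0,100]))
a=np.c_[u,v][m];print(cv2.minAreaRect((a*1000).astype(np.float32)))
cv2.imwrite("pics/c9.png",cv2.resize(s["frame"][170:310,210:370],None,fx=4,fy=4,interpolation=cv2.INTER_CUBIC))
E
```

```text
u,v,z -0.1234 -0.0011 0.0941 [-0.1 -0.7 -0.2]
v -25 88 [0.0971 0.0982 0.0992]
v -15 76 [0.0972 0.0982 0.0995]
v 0 38 [0.0976 0.0984 0.0996]
v 15 7 [0.098  0.0987 0.0991]
v 25 20 [0.0972 0.098  0.0995]
rear u [-0.0898 -0.0874 -0.0854] 74
lid v [-0.0325  0.0306] u [-0.0749285  0.0746263]
((-0.132720947265625, -1.3887176513671875), (63.53912353515625, 150.84210205078125), 88.0445556640625)
```

View pics/c9.png

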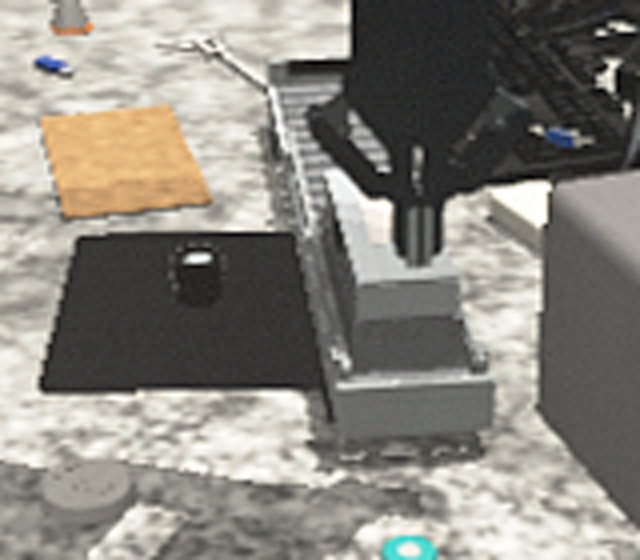

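The lid is flat: 98.2 mm on the free side against 98.0 mm on the hinge side. The rear face is at u = −88 mm, and the finger is at crop (420,260), above and behind it.

Call:
arm_command(targets=[0,0,0,20,0,0,0,0,20,0,0,0,0,20,0,0,0,0,12,0,0,0,0,0,0])

```text
time_s: 25.55
tool_pos: [0.5299, -0.2282, 0.0204]
orientation: [[0.062, 0.998, -0.003], [0.998, -0.062, 0.002], [0.002, -0.004, -1.0]]
contact_force: [0.4, 0.3, 1.1]
gripper_width: 0.0
grasp_force: 0.0
```

Call:
arm_command(targets=[0,7,0,0,0,0,7,0,0,0,0,5,0,0,0,0,6,0,0,0,0,8,0,0,0])

```text
time_s: 26.05
tool_pos: [0.5338, -0.197, 0.023]
orientation: [[0.063, 0.998, 0.001], [0.998, -0.063, -0.001], [-0.001, 0.001, -1.0]]
contact_force: [0.0, -0.3, -0.5]
gripper_width: -0.0001
grasp_force: 0.2
```

Call:
arm_command(targets=[0,8,0,0,0,0,8,0,0,0,0,8,0,0,0,0,8,0,0,0,0,8,0,0,0])

```text
time_s: 26.55
tool_pos: [0.5359, -0.1565, 0.0223]
orientation: [[0.063, 0.998, 0.0], [0.998, -0.063, 0.0], [0.0, 0.0, -1.0]]
contact_force: [0.4, -0.8, 0.1]
gripper_width: -0.0002
grasp_force: 0.3
```

```bash
python3 - <<'E'
from h import *
uv();s=snap("side");w=cloud(s);q=w.reshape(-1,3)
d=q[:,:2]-np.array(T['car']);u=d@U;v=d@V
m=(abs(v)<.03)&(q[:,2]>.062)&(q[:,2]<.073)&(u<.1)&(u>-.13)
m2=(q[:,2]>.094)&(q[:,2]<.103)&(abs(v)<.05)&(u<.3);print("lid u",u[m2].min(),u[m2].max())
E
```

```text
u,v,z -0.0507 -0.0009 0.0223 [ 0.4 -0.8  0.1]
lid u -0.06615722578111415 0.1279819679451156
```

Call:
arm_command(targets=[0,11,0,0,0,0,11,0,0,0,0,11,0,0,0,0,11,0,0,0,0,11,0,0,0])

```text
time_s: 27.1
tool_pos: [0.5394, -0.1013, 0.0224]
orientation: [[0.063, 0.998, 0.0], [0.998, -0.063, -0.0], [-0.0, 0.0, -1.0]]
contact_force: [0.7, -0.6, -1.8]
gripper_width: 0.0001
grasp_force: 0.4
```

Call:
arm_command(targets=[0,11,0,0,0,0,11,0,0,0,0,11,0,0,0,0,11,0,0,0,0,11,0,0,0])

```text
time_s: 27.6
tool_pos: [0.5429, -0.0465, 0.0224]
orientation: [[0.063, 0.998, 0.0], [0.998, -0.063, -0.0], [-0.0, 0.0, -1.0]]
contact_force: [0.6, -1.4, 1.0]
gripper_width: -0.0
grasp_force: 0.3
```

Call:
arm_command(targets=[0,11,0,0,0,0,11,0,0,0,0,11,0,0,0,0,11,0,0,0,0,11,0,0,0])

```text
time_s: 28.1
tool_pos: [0.5463, 0.0084, 0.0224]
orientation: [[0.063, 0.998, -0.0], [0.998, -0.063, -0.0], [-0.0, -0.0, -1.0]]
contact_force: [0.8, -1.1, 0.1]
gripper_width: 0.0001
grasp_force: 0.3
```

Call:
arm_command(targets=[0,10,0,0,0,0,10,0,0,0,0,8,0,0,0,0,7,0,0,0,0,5,0,0,0])

```text
time_s: 28.6
tool_pos: [0.5487, 0.048, 0.0223]
orientation: [[0.063, 0.998, -0.0], [0.998, -0.063, 0.0], [0.0, -0.0, -1.0]]
contact_force: [-0.2, -0.7, -0.3]
gripper_width: -0.0001
grasp_force: 0.4
```

```bash
cat >> h.py <<'E'
def lidbox(s):
    w=cloud(s);q=w.reshape(-1,3);d=q[:,:2]-np.array(T['car']);u=d@U;v=d@V
    m=(q[:,2]>.094)&(q[:,2]<.103)&(abs(v)<.06)&(u<.45);print("lid u",np.percentile(u[m],[.5,99.5]).round(4),"v",np.percentile(v[m],[.5,99.5]).round(4))
    c=np.c_[u,v][m].astype(np.float32)*1000;print(cv2.minAreaRect(c))
E
python3 -c "
from h import *
uv();lidbox(snap('side'));lidbox(snap('top'))"
```

```text
u,v,z 0.1543 -0.0012 0.0223 [-0.2 -0.7 -0.3]
lid u [0.1392 0.2928] v [-0.0289  0.0308]
((218.540771484375, 2.4032745361328125), (59.419334411621094, 159.09165954589844), 85.68782806396484)
lid u [0.248  0.3368] v [-0.0278  0.035 ]
((292.58477783203125, 3.338571548461914), (91.26962280273438, 64.6416015625), 1.1393910646438599)
```

Call:
arm_command(targets=[0,8,0,0,0,0,8,0,0,0,0,8,0,0,0,0,8,0,0,0,0,6,0,0,0])

```text
time_s: 29.2
tool_pos: [0.5512, 0.0862, 0.0224]
orientation: [[0.063, 0.998, -0.0], [0.998, -0.063, 0.0], [0.0, -0.0, -1.0]]
contact_force: [-0.3, -0.5, -0.3]
gripper_width: 0.0
grasp_force: 0.4
```

Call:
arm_command(targets=[0,4,0,0,0,0,4,0,0,0,0,3,0,0,0,0,2,0,0,0,0,2,0,0,0])

```text
time_s: 29.7
tool_pos: [0.5522, 0.1003, 0.0224]
orientation: [[0.064, 0.998, -0.0], [0.998, -0.064, -0.0], [-0.0, -0.0, -1.0]]
contact_force: [-0.6, -0.6, -0.8]
gripper_width: 0.0001
grasp_force: 0.2
```

Call:
arm_command(targets=[0,2,0,0,0,0,2,0,0,0,0,0,0,0,0])

```text
time_s: 30.0
tool_pos: [0.5525, 0.1045, 0.0224]
orientation: [[0.063, 0.998, 0.0], [0.998, -0.063, 0.0], [0.0, 0.0, -1.0]]
contact_force: [0.1, -0.4, 0.2]
gripper_width: -0.0
grasp_force: 0.0
```

Call:
arm_command(targets=[0,2,0,0,0,0,2,0,0,0,0,0,0,0,0])

```text
time_s: 30.3
tool_pos: [0.5527, 0.1085, 0.0224]
orientation: [[0.063, 0.998, 0.0], [0.998, -0.063, 0.0], [0.0, -0.0, -1.0]]
contact_force: [-0.1, 0.1, -0.7]
gripper_width: 0.0001
grasp_force: 0.0
```

Call:
arm_command(targets=[0,2,0,0,0,0,0,0,0,0])

```text
time_s: 30.5
tool_pos: [0.5528, 0.1105, 0.0224]
orientation: [[0.063, 0.998, 0.0], [0.998, -0.063, 0.0], [0.0, 0.0, -1.0]]
contact_force: [0.7, 0.6, -0.5]
gripper_width: 0.0002
grasp_force: 0.0
```

Call:
arm_command(targets=[0,2,0,0,0,0,0,0,0,0])

```text
time_s: 30.7
tool_pos: [0.5529, 0.1125, 0.0224]
orientation: [[0.063, 0.998, -0.0], [0.998, -0.063, 0.0], [0.0, -0.0, -1.0]]
contact_force: [-0.2, 0.1, 0.4]
gripper_width: -0.0001
grasp_force: 0.0
```

Call:
arm_command(targets=[0,1,0,0,0,0,0,0,0,0])

```text
time_s: 30.9
tool_pos: [0.553, 0.1133, 0.0224]
orientation: [[0.063, 0.998, 0.0], [0.998, -0.063, 0.0], [0.0, 0.0, -1.0]]
contact_force: [-0.9, -0.5, -0.6]
gripper_width: 0.0001
grasp_force: 0.0
```

```bash
python3 - <<'E'
from h import *
uv();s=snap('side');lidbox(s);t=snap('top');lidbox(t)
w=cloud(t);q=w.reshape(-1,3);d=q[:,:2]-np.array(T['car']);u=d@U;v=d@V
for a in np.arange(.36,.43,.004):
    m=(abs(u-a)<.002)&(abs(v)<.02);print(round(a,3),m.sum(),np.nanmedian(q[m,2]).round(3) if m.sum() else "",end=" | ")
cv2.imwrite("pics/c10.png",cv2.resize(t["frame"][140:275,140:300],None,fx=4.4,fy=4.4,interpolation=cv2.INTER_CUBIC))
E
```

```text
u,v,z 0.2197 -0.0012 0.0224 [-0.9 -0.5 -0.6]
lid u [0.2036 0.3677] v [-0.0276  0.0315]
((287.2575988769531, 3.1365737915039062), (58.946372985839844, 167.00079345703125), 88.0931625366211)
lid u [0.3222 0.4011] v [-0.0283  0.0355]
((361.8775329589844, 2.608163833618164), (66.84030151367188, 80.55703735351562), 89.24833679199219)
0.36 23 0.1 | 0.364 22 0.101 | 0.368 24 0.102 | 0.372 20 0.102 | 0.376 20 0.102 | 0.38 20 0.103 | 0.384 21 0.101 | 0.388 24 0.101 | 0.392 17 0.102 | 0.396 23 0.101 | 0.4 14 0.101 | 0.404 1 0.094 | 0.408 4 0.067 | 0.412 23 0.064 | 0.416 15 0.064 | 0.42 13 0.062 | 0.424 0  | 0.428 0  |
```

View pics/c10.png

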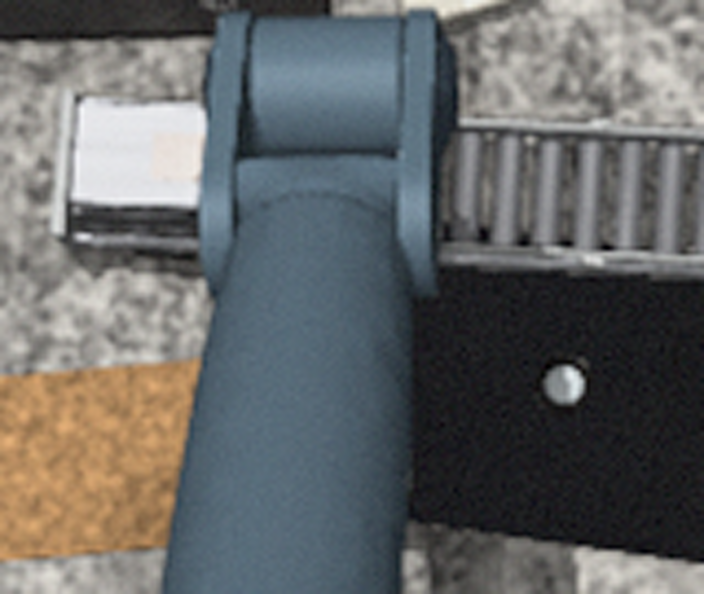

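The top view shows the lid's front edge right against the stop strip, at crop (75,150). I'll press a little more until I feel the stop.

Call:
arm_command(targets=[0,2,0,0,0,0,0,0,0,0])

```text
time_s: 31.2
tool_pos: [0.5531, 0.1148, 0.0224]
orientation: [[0.063, 0.998, -0.0], [0.998, -0.063, -0.001], [-0.001, -0.0, -1.0]]
contact_force: [-0.7, -3.1, 0.2]
gripper_width: 0.0001
grasp_force: 1.5
```

Call:
arm_command(targets=[0,2,0,0,0,0,0,0,0,0])

```text
time_s: 31.4
tool_pos: [0.5531, 0.1148, 0.0224]
orientation: [[0.062, 0.998, -0.001], [0.998, -0.062, -0.005], [-0.005, -0.001, -1.0]]
contact_force: [-1.8, -10.3, 1.7]
gripper_width: 0.0002
grasp_force: 5.8
```

Call:
arm_command(targets=[0,2,0,0,0,0,0,0,0,0,0,0,0,0,0])

```text
time_s: 31.7
tool_pos: [0.5531, 0.1147, 0.0224]
orientation: [[0.062, 0.998, -0.002], [0.998, -0.062, -0.008], [-0.008, -0.002, -1.0]]
contact_force: [-2.2, -18.4, 2.7]
gripper_width: -0.0003
grasp_force: 9.7
```

It is home, with 18 N against the stop. Now I'll retreat, go over the top and grip the base.

Call:
arm_command(targets=[0,-15,0,0,0,0,-15,0,0,0,0,0,0,-35,0,0,0,0,-40,0,50,0,0,-30,0])

```text
time_s: 32.2
tool_pos: [0.5521, 0.0889, 0.1296]
orientation: [[0.064, 0.998, 0.002], [0.998, -0.064, 0.001], [0.001, 0.002, -1.0]]
contact_force: [1.1, 0.5, 0.4]
gripper_width: 0.0133
grasp_force: 0.0
```

Call:
arm_command(targets=[100,35,0,0,0,100,35,0,0,0,100,35,0,0,0,100,20,0,0,0,100,0,0,0,0])

```text
time_s: 32.7
tool_pos: [0.5592, 0.216, 0.1273]
orientation: [[0.06, 0.998, 0.0], [0.998, -0.06, 0.001], [0.001, 0.0, -1.0]]
contact_force: [0.7, -0.3, 0.1]
gripper_width: 0.0845
grasp_force: 0.0
```

```bash
python3 - <<'E'
from h import *
uv();s=snap('side');lidbox(s);w=cloud(s);q=w.reshape(-1,3);d=q[:,:2]-np.array(T['car']);u=d@U;v=d@V
m=(q[:,2]>.094)&(q[:,2]<.103)&(abs(v)<.06)
for lo,hi in((.24,.28),(.28,.32),(.32,.36),(.36,.40)):
    k=m&(u>lo)&(u<hi);print((lo,hi),k.sum(),np.percentile(v[k],[1,99]).round(4) if k.sum()>5 else "")
print("rear",np.median(u[(abs(v)<.02)&(q[:,2]>.062)&(q[:,2]<.073)&(u>.2)&(u<.26)]))
for a in(-.05,-.046,-.042,.042,.046,.05):
    k=(abs(v-a)<.002)&(u>.29)&(u<.36);print("frame v",a,k.sum(),np.percentile(q[k,2],[50,95]).round(3) if k.sum()>3 else "")
f=q[(u>.2)&(u<.45)&(abs(v)<.09)&(q[:,2]>.12)&(q[:,2]<.3)];i=np.argsort(f[:,2])[:6];print("tips",f[i].round(3))
c=np.array(T['car'])+U*.3205+V*.0025;go(*c,.06)
E
```

```text
u,v,z 0.3226 -0.0016 0.1273 [ 0.7 -0.3  0.1]
lid u [0.2331 0.4026] v [-0.0298  0.0315]
((318.6580810546875, 1.1458072662353516), (173.36801147460938, 61.991493225097656), 0.002508848439902067)
(0.24, 0.28) 91 [-0.0294  0.0312]
(0.28, 0.32) 84 [-0.0291  0.0312]
(0.32, 0.36) 68 [-0.0295  0.0306]
(0.36, 0.4) 75 [-0.0289  0.0306]
rear 0.23248476474938973
frame v -0.05 35 [0.201 0.273]
frame v -0.046 56 [0.183 0.273]
frame v -0.042 40 [0.235 0.311]
frame v 0.042 31 [0.213 0.275]
frame v 0.046 26 [0.219 0.274]
frame v 0.05 27 [0.219 0.276]
tips [[0.606 0.207 0.175]
 [0.603 0.207 0.175]
 [0.51  0.211 0.177]
 [0.513 0.207 0.178]
 [0.6   0.207 0.179]
 [0.602 0.202 0.18 ]]
shift mm [-0.6  4.  67.2] yaw_y deg -3.5
```

Call:
arm_command(targets=[100,-2,3,25,0,100,0,0,25,0,100,0,0,20,0,100,0,0,10,0,100,0,0,0,0])

```text
time_s: 33.25
tool_pos: [0.5611, 0.2106, 0.0458]
orientation: [[0.065, 0.998, -0.003], [0.998, -0.065, -0.0], [-0.001, -0.003, -1.0]]
contact_force: [-0.7, -0.3, 0.1]
gripper_width: 0.0854
grasp_force: 0.0
```

Call:
arm_command(targets=[100,0,0,10,0,100,0,0,10,0,100,0,0,7,0,100,0,0,6,0,100,0,0,0,0])

```text
time_s: 33.75
tool_pos: [0.5615, 0.2118, 0.0132]
orientation: [[0.063, 0.998, -0.002], [0.998, -0.063, -0.0], [-0.0, -0.002, -1.0]]
contact_force: [-0.8, -0.2, 0.2]
gripper_width: 0.0856
grasp_force: 0.0
```

Call:
arm_command(targets=[70,0,0,0,0,70,0,0,0,0,70,0,0,0,0,70,0,0,0,0], squeeze=30)

```text
time_s: 34.15
tool_pos: [0.563, 0.212, 0.0149]
orientation: [[0.063, 0.998, 0.002], [0.998, -0.063, 0.0], [0.0, 0.002, -1.0]]
contact_force: [1.0, 0.2, 0.1]
gripper_width: 0.067
grasp_force: 36.5
```

```bash
python3 - <<'E'
from h import *
uv();s=snap('side');lidbox(s)
cv2.imwrite("pics/c11.png",cv2.resize(s["frame"][140:280,210:370],None,fx=4,fy=4,interpolation=cv2.INTER_CUBIC))
E
```

```text
u,v,z 0.3188 0.0024 0.0149 [1.  0.2 0.1]
lid u [0.2318 0.3859] v [-0.0487  0.052 ]
((305.81964111328125, 3.2222213745117188), (101.57123565673828, 159.6727294921875), 73.77599334716797)
```

View pics/c11.png

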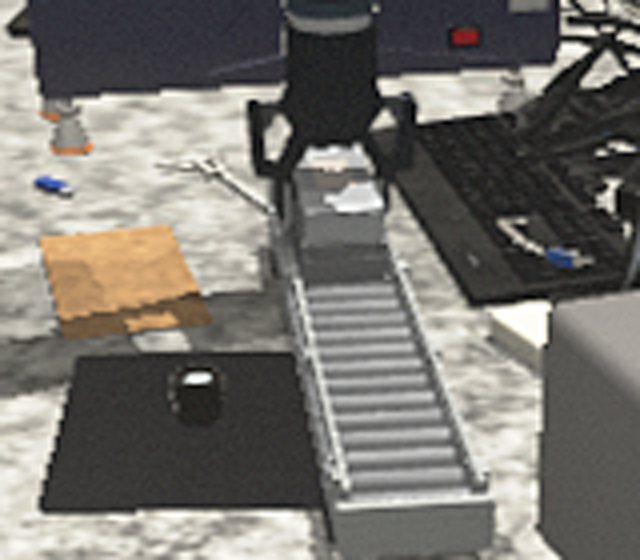

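The fingers hold the base at 67 mm width, the lid is shut at crop (345,190), and the carrier sits against the stop. Next: squeeze harder and lift.

Call:
arm_command(targets=[70,0,0,0,0,70,0,0,0,0,70,0,0,0,0], squeeze=80)

```text
time_s: 34.5
tool_pos: [0.5632, 0.212, 0.0154]
orientation: [[0.063, 0.998, 0.002], [0.998, -0.063, 0.0], [0.0, 0.002, -1.0]]
contact_force: [0.5, 0.4, 6.2]
gripper_width: 0.0657
grasp_force: 90.7
```

Call:
arm_command(targets=[60,0,0,-8,0,60,0,0,-10,0,60,0,0,-10,0,60,0,0,-10,0,60,0,0,0,0])

```text
time_s: 35.0
tool_pos: [0.5636, 0.2121, 0.0544]
orientation: [[0.063, 0.998, 0.003], [0.998, -0.063, 0.001], [0.001, 0.003, -1.0]]
contact_force: [1.3, -0.4, -4.6]
gripper_width: 0.0661
grasp_force: 91.1
```

```bash
python3 - <<'E'
from h import *
uv();st=ctrl.sense();print(st['gripper_width'],st['grasp_force'])
s=snap('side');w=cloud(s);q=w.reshape(-1,3);d=q[:,:2]-np.array(T['car']);u=d@U;v=d@V
m=(abs(v)<.028)&(u>.225)&(u<.41)&(q[:,2]>.12)&(q[:,2]<.16);print("lid z",np.percentile(q[m,2],[5,50,90]).round(4),"u",u[m].min(),m.sum())
go(*T['mat'],.053)
E
```

```text
u,v,z 0.319 0.0031 0.0544 [ 1.3 -0.4 -4.6]
0.06610774353024407 91.11629381775856
lid z [0.1229 0.1367 0.1381] u 0.23036517479803853 349
shift mm [  38.9 -176.8    0.2] yaw_y deg -3.6
```

Call:
arm_command(targets=[60,2,-12,0,0,60,4,-20,0,0,60,5,-24,0,0,60,5,-24,0,0,60,5,-24,0,0])

```text
time_s: 35.55
tool_pos: [0.4573, 0.2395, 0.0515]
orientation: [[0.063, 0.998, -0.002], [0.998, -0.063, -0.0], [-0.001, -0.002, -1.0]]
contact_force: [-0.8, 0.1, -5.8]
gripper_width: 0.066
grasp_force: 91.2
```

Call:
arm_command(targets=[60,5,-24,0,0,60,5,-20,0,0,60,5,-16,0,0,60,3,-12,0,0,60,0,0,0,-3.5])

```text
time_s: 36.05
tool_pos: [0.387, 0.2623, 0.0518]
orientation: [[-0.001, 1.0, -0.002], [1.0, 0.001, -0.0], [-0.0, -0.002, -1.0]]
contact_force: [0.8, -0.3, -6.9]
gripper_width: 0.0661
grasp_force: 91.2
```

Call:
arm_command(targets=[60,0,0,0,-3.7,60,0,0,0,0,60,0,0,0,0])

```text
time_s: 36.35
tool_pos: [0.3891, 0.262, 0.0524]
orientation: [[-0.061, 0.998, 0.0], [0.998, 0.061, 0.0], [0.0, 0.0, -1.0]]
contact_force: [0.3, 0.2, -6.3]
gripper_width: 0.0661
grasp_force: 91.3
```

```bash
python3 - <<'E'
from h import *
st=ctrl.sense();print(st['gripper_width'],st['grasp_force'],st['tool_pos'],st['contact_force'])
go(*T['mat'],-.026)
s=snap('side');w=cloud(s);q=w.reshape(-1,3)
m=(q[:,0]>.34)&(q[:,0]<.44)&(q[:,1]>.15)&(q[:,1]<.37)&(q[:,2]>.11)&(q[:,2]<.16);print("lid z",np.percentile(q[m,2],[5,50,90]).round(4))
k=m&(q[:,2]>.13)&(q[:,2]<.145);r=cv2.minAreaRect((q[k][:,:2]*1000).astype(np.float32));print(r)
E
```

```text
0.06607359301387233 91.29086047410965 [0.38909081 0.26196079 0.05237505] [ 0.33950151  0.23033882 -6.32245016]
shift mm [ 0.  -0.1 78.4] yaw_y deg 3.5
lid z [0.113  0.1344 0.1435]
((390.3957214355469, 253.37942504882812), (97.0445327758789, 160.3879852294922), 18.04253578186035)
```

Call:
arm_command(targets=[60,0,0,18,0,60,0,0,20,0,60,0,0,18,0,60,0,0,11,0,60,0,0,5,0])

```text
time_s: 36.9
tool_pos: [0.3885, 0.2616, -0.0207]
orientation: [[-0.062, 0.998, -0.002], [0.998, 0.062, -0.001], [-0.001, -0.002, -1.0]]
contact_force: [-0.2, -0.2, -6.7]
gripper_width: 0.0659
grasp_force: 91.3
```

Call:
arm_command(targets=[60,0,0,2,0,60,0,0,2,0,60,0,0,0,0])

```text
time_s: 37.2
tool_pos: [0.3896, 0.2621, -0.0231]
orientation: [[-0.062, 0.998, 0.001], [0.998, 0.062, 0.0], [0.0, 0.001, -1.0]]
contact_force: [-0.4, 0.2, -6.4]
gripper_width: 0.0662
grasp_force: 91.3
```

Call:
arm_command(targets=[60,0,0,1.5,0,60,0,0,0,0])

```text
time_s: 37.4
tool_pos: [0.3893, 0.262, -0.0249]
orientation: [[-0.062, 0.998, 0.001], [0.998, 0.062, 0.0], [0.0, 0.001, -1.0]]
contact_force: [-0.5, -0.5, -7.1]
gripper_width: 0.066
grasp_force: 91.2
```

Call:
arm_command(targets=[60,0,0,1.5,0,60,0,0,0,0])

```text
time_s: 37.6
tool_pos: [0.3895, 0.2621, -0.0256]
orientation: [[-0.062, 0.998, -0.0], [0.998, 0.062, -0.0], [-0.0, -0.0, -1.0]]
contact_force: [-4.8, -1.7, 4.6]
gripper_width: 0.0661
grasp_force: 92.4
```

Call:
arm_command(targets=[60,0,0,1,0,60,0,0,0,0])

```text
time_s: 37.8
tool_pos: [0.3895, 0.2621, -0.0256]
orientation: [[-0.063, 0.998, -0.001], [0.998, 0.063, -0.001], [-0.001, -0.001, -1.0]]
contact_force: [-10.2, -4.1, 15.7]
gripper_width: 0.0658
grasp_force: 93.8
```

Call:
arm_command(targets=[100,0,0,-1,0,100,0,0,0,0,100,0,0,0,0,100,0,0,0,0])

```text
time_s: 38.2
tool_pos: [0.3895, 0.2621, -0.0264]
orientation: [[-0.062, 0.998, 0.001], [0.998, 0.062, 0.0], [0.0, 0.001, -1.0]]
contact_force: [0.4, 0.2, 0.3]
gripper_width: 0.0852
grasp_force: 0.0
```

Call:
arm_command(targets=[100,0,0,-10,0,100,0,0,-25,0,100,0,0,-40,0,100,0,0,-40,0,100,0,0,-40,0])

```text
time_s: 38.7
tool_pos: [0.3889, 0.2619, 0.1305]
orientation: [[-0.062, 0.998, 0.0], [0.998, 0.062, 0.0], [0.0, 0.0, -1.0]]
contact_force: [1.2, 0.4, 0.5]
gripper_width: 0.0856
grasp_force: 0.0
```

Call:
arm_command(targets=[100,-25,-25,-20,0,100,-30,-25,0,0,100,-30,-20,0,0,100,-30,0,0,0,100,0,0,0,0])

```text
time_s: 39.2
tool_pos: [0.3265, 0.1408, 0.149]
orientation: [[-0.058, 0.998, 0.002], [0.998, 0.058, -0.0], [-0.001, 0.002, -1.0]]
contact_force: [-0.7, 0.2, -0.1]
gripper_width: 0.0855
grasp_force: 0.0
```

```bash
python3 - <<'E'
from h import *
s=snap('side');w=cloud(s);q=w.reshape(-1,3)
m=(abs(q[:,0]-.39)<.06)&(abs(q[:,1]-.262)<.11)&(q[:,2]>.05)&(q[:,2]<.075);print("lid z",np.percentile(q[m,2],[5,50,95]).round(4),cv2.minAreaRect((q[m][:,:2]*1000).astype(np.float32)))
cx=np.radians(3.65);e=np.array([np.cos(cx),np.sin(cx)]);v=(q[:,:2]-[.389,.262])@e
for a in(-.025,-.012,0,.012,.025):
    k=m&(abs(v-a)<.004);print(a,np.median(q[k,2]).round(4),k.sum())
print(ctrl.sense()['tool_pos'],ctrl.sense()['time_s'])
cv2.imwrite("pics/c12.png",cv2.resize(s["frame"][140:340,190:350],None,fx=2.9,fy=2.9,interpolation=cv2.INTER_CUBIC))
E
```

```text
lid z [0.0524 0.0568 0.0588] ((386.8071594238281, 261.90118408203125), (64.09420776367188, 177.05003356933594), 3.578887701034546)
-0.025 0.0568 44
-0.012 0.0568 45
0 0.0572 47
0.012 0.0571 49
0.025 0.0567 50
[0.32671155 0.14196117 0.14908083] 39.25
```

View pics/c12.png

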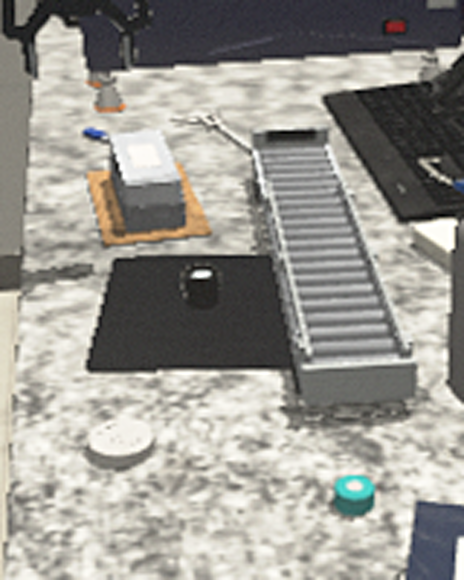

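The carrier stands level on the mat at crop (148,185), with its lid flat and shut. It is centred at (0.387, 0.262), within 3 mm of the mat's centre and aligned with it. The loupe and reference block are undisturbed and the gripper is clear.

```bash
python3 -c "
from h import *
print(ctrl.finish_job())"
```

```text
the job is handed in; nothing more can be done
None
```

The job is handed in at about 39 s of the 208 s allowed: all four specimens are in the carrier with its lid shut, rolled home against the stop, then lifted off and set down released within 3 mm of the mat's centre; no verdict came back.

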